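Check the jig lever for play and stack the plate set on its posts

TASK

Get the tube jig ready. First rock its lever gently from stop to stop twice to feel the free play, without driving the stiff shaft round, and leave it in the middle of that play. Then build the plate set over the jig's four posts, each plate fully down and flat: the solid bottom plate first, then every windowed spacer plate on the table, and the cover plate with the grip bar last on top; leave the other things on the table where they are.

Things in the scene. Friction and masses are not known exactly. Their poses are not given: they have to be found in the camera images.
- jig: Grey metal jig fixed to the table: slab 8 mm thick, on it a seat block 90x36 mm (jig's x, y), top 22 mm above the table, so fingers have 14 mm of room under a seated plate's long edges. Four steel posts, 7 mm thick, tapered tips, at x = +-37, y = +-13 mm, 50 mm above the seat. A lever on a bearing stands on its +y side. Origin: on the table, amid the posts; x along the seat, z up.
- seat (a point): Centre of the seat's top face, amid the four posts, 22 mm above the table; axes as the jig's. The first plate's origin comes down to this point, each further one's 8 mm higher.
- lever_pivot (a point): Fixed point on the lever's upright turning axis, 68 mm above the table, at x = 25 mm, y = 105 mm in the jig's frame; axes as the jig's.
- lever_knob (a point): Top centre of the lever's knob: upright black round pin, 14 mm thick, 27 mm high, its top about 68 mm above the table, 55 mm from the turning axis. From the axis the lever points roughly to the jig's -x; arm and hub lie below the pin.
- lever (a joint): Angle of the lever against its shaft, rad, anticlockwise from above. It turns freely (under 1 N at the knob) between stops at about -0.24 and +0.24; 0 is mid-play. At a stop it meets the stiff shaft, which gives way only at about 14 N at the knob. The shaft stands at another angle each time (up to 0.2 rad from the jig's axes).
- shaft_rim (a point): A point on the rim of the stiff shaft's steel flange under the lever, 16 mm from the turning axis; it moves only if the shaft itself is driven round.
- bottom_plate: Solid white plate without a window, 96x46x8 mm, 0.12 kg, with four 10 mm holes through it at x = +-37 mm, y = +-13 mm. At the start flat on the table; held easily across its 46 mm width (its y). Origin: centre of the underside; x along the 96 mm length, z up. Fits either way round (half a turn about z).
- spacer_1: White spacer plate with a 43x22 mm window in its middle, 96x46x8 mm, 0.09 kg (one of one to three alike; None if not there this time), with four 10 mm holes through it at x = +-37 mm, y = +-13 mm. At the start flat on the table; held easily across its 46 mm width (its y). Origin: centre of the underside; x along the 96 mm length, z up. Fits either way round (half a turn about z).
- spacer_2: White spacer plate with a 43x22 mm window in its middle, 96x46x8 mm, 0.09 kg (one of one to three alike; None if not there this time), with four 10 mm holes through it at x = +-37 mm, y = +-13 mm. At the start flat on the table; held easily across its 46 mm width (its y). Origin: centre of the underside; x along the 96 mm length, z up. Fits either way round (half a turn about z).
- spacer_3: White spacer plate with a 43x22 mm window in its middle, 96x46x8 mm, 0.09 kg (one of one to three alike; None if not there this time), with four 10 mm holes through it at x = +-37 mm, y = +-13 mm. At the start flat on the table; held easily across its 46 mm width (its y). Origin: centre of the underside; x along the 96 mm length, z up. Fits either way round (half a turn about z).
- cover_plate: Solid white plate with a grip bar on top (bar 40 mm long along x, 14 mm wide along y, 16 mm high), 96x46x8 mm, 0.14 kg, with four 10 mm holes through it at x = +-37 mm, y = +-13 mm. At the start flat on the table; held easily across its 46 mm width (its y). Origin: centre of the underside; x along the 96 mm length, z up. Fits either way round (half a turn about z).
- cover_grip (a point): Top centre of the cover plate's grip bar, 24 mm above the plate's underside.
- lot_stamp: Bystander, loose: hand stamp with black knob, 27x52 mm, 70 mm high. Origin: centre of its underside.
- label_roll: Bystander, loose: roll of white labels lying flat, 68 mm across, 32 mm high. Origin: centre of its underside.
- weight_0: Bystander, loose: small brass-coloured check weight, 22 mm across, 26 mm high. Origin: centre of its underside.

How it is judged:
On the way, in this order (a step that is already met when the one before it is completed fails the run):
1. the lever is turned anticlockwise up to its stop (value of joint lever above 0.2 rad), for 0.05 s.
2. the lever is turned clockwise up to its other stop (value of joint lever below -0.2 rad), for 0.05 s.
3. the lever is turned anticlockwise up to its stop again (value of joint lever above 0.2 rad), for 0.05 s.
4. the lever is left in the middle of its free play (value of joint lever between -0.08 and 0.08 rad and contact force between lever and anything else below 0.1 N), for 0.3 s.
5. the bottom plate is down on the seat (horizontal distance between bottom_plate and seat below 0.004 m and angle between the x axis of bottom_plate and the x axis of jig, either way round below 0.08 rad and angle between bottom_plate's own z axis and vertical below 0.04 rad and z of bottom_plate in the frame of seat between -0.002 and 0.002 m and linear speed of bottom_plate below 0.02 m/s), for 0.2 s.
6. every spacer plate is on the posts, flat, above the bottom plate (horizontal distance between each of spacer_1, spacer_2, spacer_3 and seat below 0.004 m and angle between the x axis of each of spacer_1, spacer_2, spacer_3 and the x axis of jig, either way round below 0.08 rad and angle between each of spacer_1, spacer_2, spacer_3's own z axis and vertical below 0.04 rad and z of spacer_1 in the frame of seat between 0.006 and 0.0265 m and z of spacer_2 in the frame of seat between 0.006 and 0.0265 m and z of spacer_3 in the frame of seat between 0.006 and 0.0265 m), for 0.2 s.
7. the cover plate is on top of the stack (horizontal distance between cover_plate and seat below 0.004 m and angle between the x axis of cover_plate and the x axis of jig, either way round below 0.08 rad and angle between cover_plate's own z axis and vertical below 0.04 rad and z of cover_plate in the frame of seat between 0.0145 and 0.0345 m and z of cover_plate in the frame of spacer_1 above 0.006 m and z of cover_plate in the frame of spacer_2 above 0.006 m and z of cover_plate in the frame of spacer_3 above 0.006 m and (z of cover_plate in the frame of spacer_1 below 0.0105 m or z of cover_plate in the frame of spacer_2 below 0.0105 m or z of cover_plate in the frame of spacer_3 below 0.0105 m) and linear speed of cover_plate below 0.02 m/s), for 0.2 s.
At the end, for the whole second after the job is handed in: Lever within 0.08 rad of mid-play; every plate over the four posts (centre within 4 mm, turned under 0.08 rad from the jig, tilted under 0.04 rad): bottom plate on the seat, spacers above it, cover plate resting on the topmost spacer, all at rest (all of step 5 and all of step 6 and all of step 7 and value of joint lever between -0.08 and 0.08 rad and linear speed of each of spacer_1, spacer_2, spacer_3 below 0.02 m/s); the robot touches nothing.
It fails at once if the stiff shaft is driven round by more than about 0.3 rad (distance of shaft_rim from where it was at the start of the episode above 0.005 m).
It fails at once if a bystander is pushed more than 4 cm away (distance of any of lot_stamp, label_roll, weight_0 from where it was at the start of the episode above 0.04 m).
Of spacer_1, spacer_2, spacer_3 only 1 to 3 are there at a start; the rules pass over those that are not, and their reading is None.
At some moment in a run one of bottom_plate, spacer_1, spacer_2, spacer_3, cover_plate may be knocked a few centimetres aside while the robot is not near it.
It also fails if it takes over 210 s, if anything falls off the work surface, if the arm or the gripper's body presses on something with over 40 N, if the wrist force passes 120 N, or if a joint passes its speed limit or range.

ROBOT

A 6-joint arm with a two-finger parallel gripper is mounted at the origin on a cart in front of the work surface, level with it; the furniture and walls round the work are solid. World frame = base frame: x ahead of the robot, y to its left, z up, the work surface at z = 0. Lengths are in m, angles in rad, forces in N, time in s.
With the tool pointing down it reaches from about 0.275 to 0.975 m from the base axis. Payload 8.4 kg.
Tool frame: the origin (TCP) lies midway between the tips of the shut fingers; the grasp point (between the pads) lies 19 mm behind it; x points along the fingers, y is the direction in which the jaws open and shut, and the axes are right-handed (so a half turn about x gives the same grasp; the last joint's range is limited). The gripper opens to 92 mm and grips with 3 to 60 N. Pads are 20 mm wide; open, the fingers measure 128 mm over their backs; the gripper's body (75 mm by 189 mm) begins 69 mm behind the grasp point.
Start: joints at [-1.346, 0.353, 1.633, -0, 1.155, -0.002], TCP at [0.141, -0.609, 0.215] pointing down, gripper open.
Joint ranges: [-2.63, 2.63], [-0.92, 2.1], [0.06, 2.66], [-1.3, 4.44], [0, 2.69], [-3.02, 3.02]. Speed limits (rad/s): [2.22, 2.22, 2.79, 3.14, 3.14, 3.14].

INTERFACE

Orientations are given as a rotation vector (axis times angle).
In Python, from bench import arm, optics gives the robot as it stands. The module is installed in compiled form; this text tells all that it offers.
- The arm moves only by the tool jog_arm, never from a script. Its argument "increments" is text: rows parted by semicolons, each of 7 numbers parted by spaces: the turn, a rotation vector about the tool's x, y, z in degrees, then the shift along the tool's x, y, z in mm, then the opening, from -1 (shut) to 1 (fully open). A call has 1 to 20 rows; each row shifts and turns the commanded pose from where the row before left it, along the tool's axes as they then stand; what a row does not reach is not made up. A row lasts 1/12 s, in which the tool goes at most 41.7 mm and 7.16 degrees, less where a joint would pass 70% of its speed; a pose out of reach is approached as far as the arm can. A call is refused whole if a number of a shift passes 41.7 or a number of a turn 7.16, either way. A call with a gripper value outside its range is refused whole. The fingers move at their own pace and stop on an object; the grip force is fixed at half the most. Time passes only in rows, so rows that do not move let the fingers close. It gives the time, the measured TCP pose, the force and the opening at its end, in the units of the state.
- arm.get_obs(): the state, without advancing time (a new reading comes with each control period).
- optics.get_image(name): name is "scene" or "top" or "wrist"; returns a dict with "image" (420x560x3 uint8, red, green, blue), "fov_y" (degrees; the focal length in pixels is half the picture's height over the tangent of half this angle, whatever the lens; pixels are square), "cx", "cy" (the principal point, pixels), "k1" (the pictures are not rectified: a ray, as slopes to the right and down, at radius r is drawn at 1 + k1 r^2 times it, then the intrinsics apply), "xyz" and "rotation" of the camera in the world. Camera axes: x right, y up, looking along -z (the intrinsics and any distortion apply to the point x, -y, -z); pixel columns grow to the right and rows downward; lengths in m; the calibration is good to about 2 mm. A picture is of the moment at which its call begins. There is no depth.
- arm.close_job(): hands the job in, once; it reports no verdict.
The state is a dict: "clock": time; "q": joint angles; "joint_vel": joint speeds; "joint_torque": joint torques, N m; "tcp_pos": TCP position; "eef_rot": TCP orientation; "force": force on the tool from outside, world axes, zero at the start; "wrist_torque": the same for the moment, N m; "finger_gap": finger opening in m.
Only numpy, scipy, OpenCV 4.12 (cv2) and the standard library are available. Lean on these libraries where they do the work, as an engineer would, in place of code of your own. Each camera call takes 0.05 s, during which the arm holds its last target.

## Working session

There is one attempt and no reset: what is moved stays moved. The work goes in short steps, Python scripts to look and compute and a tool call to move; the robot and the scene stay as the last step left them, time stands still between calls to the robot, and variables do not carry over. Pictures are saved under pics/ and viewed, and the job is handed in when it is done.

Besides the shell and the picture viewer there is one more tool, called after "Call:" as name(argument=value, ...) on one line, values as JSON. jog_arm: Moves the arm, as the interface text tells. Its arguments: {"type":"object","properties":{"increments":{"type":"string"}},"required":["increments"]}

```bash
mkdir -p pics; cat > h.py <<'E'
from bench import arm, optics
import numpy as np, cv2, sys
from scipy.spatial.transform import Rotation as R
def rot(r):
    r=np.array(r,float)
    return r if r.shape==(3,3) else R.from_rotvec(r).as_matrix()
def snap(name,fn):
    d=optics.get_image(name)
    cv2.imwrite('pics/'+fn+'.png',d['image'][:,:,::-1])
    import pickle; pickle.dump(d,open('pics/'+fn+'.pkl','wb'))
    return d
def load(fn):
    import pickle; return pickle.load(open('pics/'+fn+'.pkl','rb'))
def pix2w(d,u,v,z):
    f=210/np.tan(np.radians(d['fov_y'])/2)
    x=(u-d['cx'])/f; y=(v-d['cy'])/f
    K=np.eye(3); p=cv2.undistortPoints(np.array([[[x,y]]],float),K,np.array([d['k1'],0,0,0.]),None,None,None)[0,0] if 0 else None
    rd=np.hypot(x,y); r=rd
    for _ in range(50): r=rd/(1+d['k1']*r*r)
    s=r/rd if rd>0 else 1
    ray=rot(d['rotation'])@np.array([x*s,-y*s,-1])
    c=np.array(d['xyz']); t=(z-c[2])/ray[2]
    return c+t*ray
def w2pix(d,P):
    f=210/np.tan(np.radians(d['fov_y'])/2)
    p=rot(d['rotation']).T@(np.array(P)-np.array(d['xyz']))
    x=p[0]/-p[2]; y=-p[1]/-p[2]; g=1+d['k1']*(x*x+y*y)
    return np.array([d['cx']+f*x*g,d['cy']+f*y*g])
def crop(fn,u0,v0,u1,v1,s,out):
    im=cv2.imread('pics/'+fn+'.png')[v0:v1,u0:u1]
    cv2.imwrite('pics/'+out+'.png',cv2.resize(im,None,fx=s,fy=s,interpolation=cv2.INTER_CUBIC))
E
python3 - <<'E'
from h import *
for n in ['scene','top','wrist']:
    d=snap(n,n+'0'); print(n,{k:v for k,v in d.items() if k!='image'})
print(arm.get_obs())
E
```

```text
scene {'fov_y': 44.793600031091785, 'cx': 283.63253856183263, 'cy': 207.74349577098135, 'k1': 0.045965415014822104, 'xyz': array([ 0.44628268, -1.19671682,  1.25366674]), 'rotation': array([ 0.80851887, -0.00967985, -0.04063966])}
top {'fov_y': 42.70550992774455, 'cx': 282.0825750853379, 'cy': 208.79791414451384, 'k1': -0.09546080998195804, 'xyz': array([0.12068156, 0.00432227, 2.05450984]), 'rotation': array([ 0.1379062 , -0.12990332, -1.58478905])}
wrist {'fov_y': 63.27495960226896, 'cx': 273.825749213836, 'cy': 204.3415500719284, 'k1': -0.004118325311653438, 'xyz': array([ 0.21187477, -0.59278577,  0.38483842]), 'rotation': array([-0.22226925,  0.17801188, -1.33617373])}
{'clock': 0.15, 'q': array([-1.34637079e+00,  3.53512256e-01,  1.63392817e+00, -2.30669780e-05,
        1.15519631e+00, -2.41331085e-03]), 'joint_vel': array([ 1.89869828e-04, -2.02014804e-03, -3.03753909e-03,  1.79730485e-04,
       -2.32105070e-03,  7.86134677e-05]), 'joint_torque': array([-7.51457101e-04, -5.94207537e+01, -3.34469354e+01,  6.97356882e-02,
        2.04426725e-02, -6.11427640e-05]), 'tcp_pos': array([ 0.14046573, -0.60864055,  0.21403669]), 'eef_rot': array([ 2.10164449,  0.24051615, -2.10193352]), 'force': array([8.30862194e-01, 1.90772893e-01, 5.56721452e-04]), 'wrist_torque': array([ 0.0017076 , -0.00950905,  0.02769656]), 'finger_gap': 0.0916321768395694}
```

View pics/scene0.png

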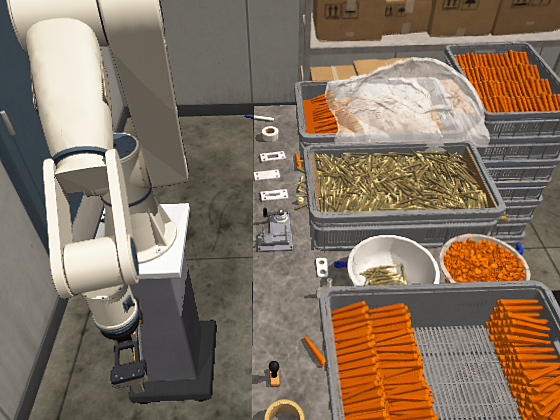

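View pics/top0.png

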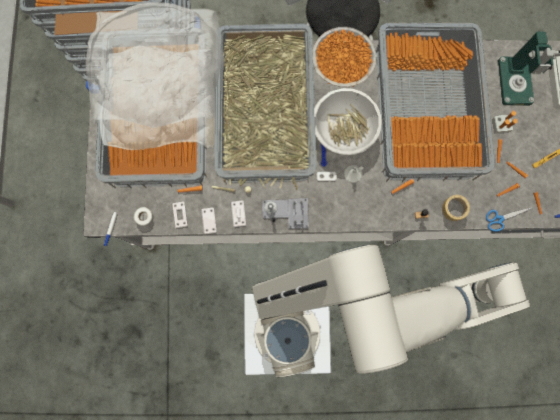

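View pics/wrist0.png

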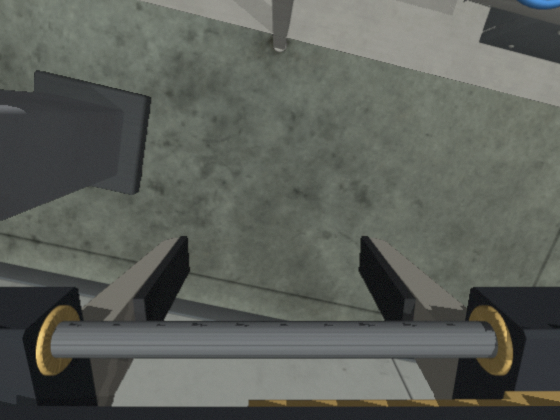

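```bash
python3 - <<'E'
from h import *
crop('top0',90,160,350,240,3,'c1')
crop('scene0',240,100,340,300,4,'c2')
crop('scene0',250,180,340,300,6,'c3')
d=load('top0')
for u,v in [(180,214),(209,219),(238,213),(290,213),(326,176),(143,216),(420,214),(248,189),(100,235),(545,235),(354,172)]: print(u,v,pix2w(d,u,v,0.008).round(3))
E
```

```text
180 214 [0.459 0.408 0.008]
209 219 [0.438 0.295 0.008]
238 213 [0.459 0.182 0.008]
290 213 [ 0.455 -0.019  0.008]
326 176 [ 0.599 -0.162  0.008]
143 216 [0.454 0.553 0.008]
420 214 [ 0.442 -0.523  0.008]
248 189 [0.553 0.143 0.008]
100 235 [0.382 0.721 0.008]
545 235 [ 0.349 -1.016  0.008]
354 172 [ 0.613 -0.273  0.008]
```

View pics/c1.png

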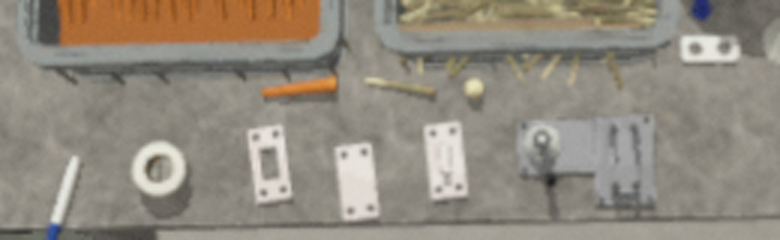

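View pics/c2.png

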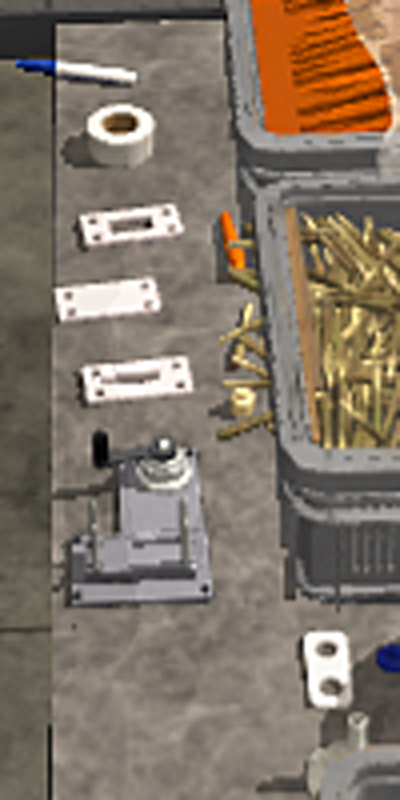

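View pics/c3.png

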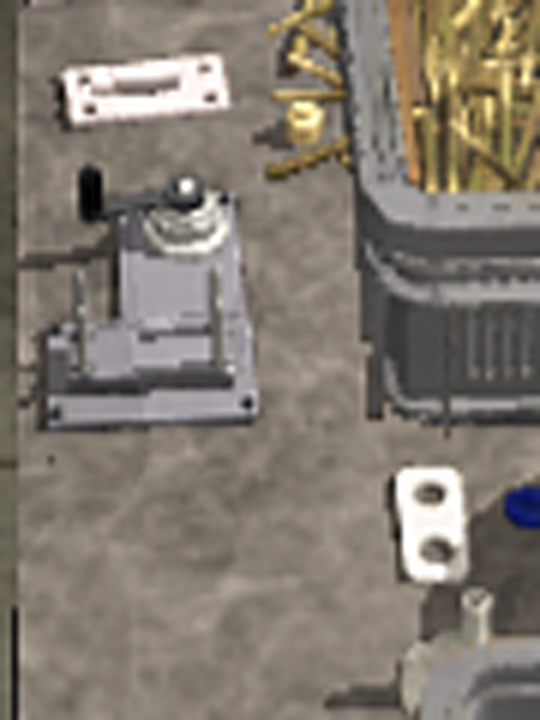

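```bash
cat >> h.py <<'E'
def go(x,y,z,yaw=None):
    """print tool-axes delta to goal; yaw = desired world angle of tool y axis (deg), mod 180"""
    o=arm.get_obs(); M=rot(o['eef_rot']); p=np.array(o['tcp_pos'])
    cur=np.degrees(np.arctan2(M[1,1],M[0,1]))
    print('t',round(o['clock'],2),'p',p.round(4),'toolx',M[:,0].round(3),'yaw',round(cur,2),'F',np.array(o['force']).round(2),'gap',round(o['finger_gap'],4))
    print('shift tool mm',((M.T@(np.array([x,y,z])-p))*1000).round(1))
    if yaw is not None:
        dy=(yaw-cur+90)%180-90
        print('turn about tool x deg',-dy)
        # full orientation correction
        ty=np.radians(cur+dy); Y=np.array([np.cos(ty),np.sin(ty),0]); X=np.array([0,0,-1.]); G=np.stack([X,Y,np.cross(X,Y)],1)
        print('rotvec tool deg',np.degrees(R.from_matrix(M.T@G).as_rotvec()).round(2))
E
python3 - <<'E'
from h import *
go(0.38,0.0,0.35,90)
o=arm.get_obs();print(rot(o['eef_rot']).round(3))
d=load('wrist0');M=rot(o['eef_rot']);print(M.T@(d['xyz']-o['tcp_pos']),(M.T@rot(d['rotation'])).round(3))
E
```

```text
t 0.15 p [ 0.1405 -0.6086  0.214 ] toolx [-0.     0.001 -1.   ] yaw -77.0 F [0.83 0.19 0.  ] gap 0.0916
shift tool mm [-135.4 -539.3 -370.3]
turn about tool x deg 12.997442422449808
rotvec tool deg [1.3e+01 1.0e-02 6.0e-02]
[[-0.     0.225 -0.974]
 [ 0.001 -0.974 -0.225]
 [-1.    -0.001  0.   ]]
[-0.17080363  0.00043351 -0.07314224] [[-0.     0.261 -0.965]
 [ 1.     0.001 -0.   ]
 [ 0.001 -0.965 -0.261]]
```

Call:
jog_arm(increments="6.5 0 0 -40 0 0 1;6.5 0 0 -40 0 0 1;0 0 0 0 -37 -17 1;0 0 0 0 -37 -17 1;0 0 0 0 -37 -17 1;0 0 0 0 -37 -17 1;0 0 0 0 -37 -17 1;0 0 0 0 -37 -17 1;0 0 0 0 -37 -17 1;0 0 0 0 -37 -17 1;0 0 0 0 -37 -17 1;0 0 0 0 -37 -17 1;0 0 0 0 -37 -17 1;0 0 0 0 -37 -17 1;0 0 0 0 -37 -17 1;0 0 0 0 -37 -17 1;0 0 0 0 -37 -17 1;0 0 0 0 -37 -17 1;0 0 0 0 -37 -17 1;0 0 0 0 -37 -17 1")

```text
clock: 1.82
tcp_pos: [0.4468, 0.0592, 0.2946]
eef_rot: [2.222, 0.0, -2.221]
force: [1.2, -0.7, 0.7]
finger_gap: 0.0919
```

```bash
python3 - <<'E'
from h import *
go(0.50,0.15,0.3,90)
d=snap('wrist','w1')
print(arm.get_obs()['tcp_pos'])
E
```

```text
t 1.82 p [0.4468 0.0592 0.2946] toolx [ 0. -0. -1.] yaw -89.98 F [ 1.19 -0.66  0.72] gap 0.0919
shift tool mm [ -5.4 -90.8 -53.2]
turn about tool x deg 0.022781210686332543
rotvec tool deg [ 0.02 -0.02 -0.  ]
[0.44969522 0.06460193 0.29472113]
```

View pics/w1.png

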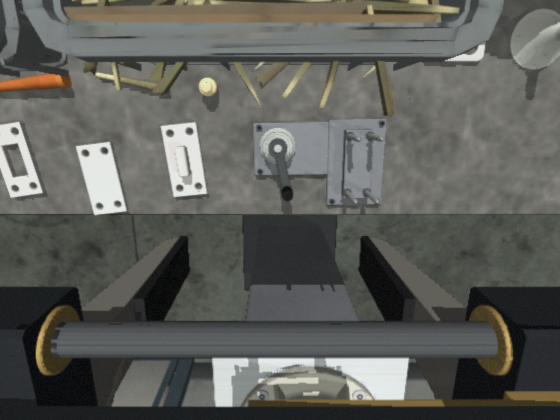

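Call:
jog_arm(increments="0 0 0 24 4 -12 1;0 0 0 24 4 -12 1;0 0 0 24 4 -12 1;0 0 0 23 3 -12 1;0 0 0 0 0 0 1;0 0 0 0 0 0 1;0 0 0 0 0 0 1")

```text
clock: 2.45
tcp_pos: [0.4944, 0.042, 0.2004]
eef_rot: [-2.221, 0.0, 2.221]
force: [0.5, -0.0, 0.1]
finger_gap: 0.0922
```

```bash
python3 - <<'E'
from h import *
d=snap('wrist','w2')
print(arm.get_obs()['tcp_pos'],d['xyz'])
crop('w2',0,60,560,280,1,'a')
E
```

```text
[0.49472166 0.04205249 0.20084286] [0.56771758 0.0414358  0.37126311]
```

View pics/w2.png

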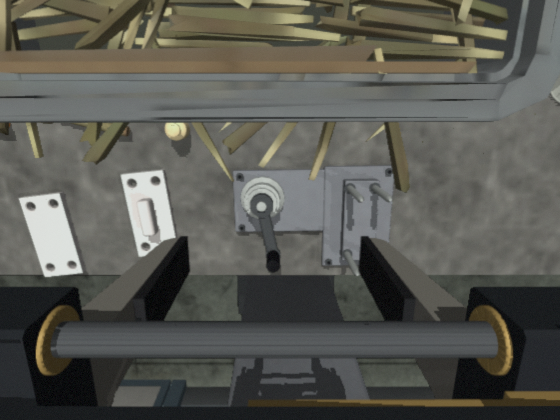

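Call:
jog_arm(increments="0 0 0 -10 35 -5 1;0 0 0 -10 35 -5 1;0 0 0 -10 10 0 1;0 0 0 0 0 0 1;0 0 0 0 0 0 1;0 0 0 0 0 0 1")

```text
clock: 3.0
tcp_pos: [0.5043, -0.0372, 0.2299]
eef_rot: [-2.222, -0.0, 2.22]
force: [-0.4, -0.3, 0.5]
finger_gap: 0.0915
```

```bash
python3 - <<'E'
from h import *
d=snap('wrist','w3')
print(arm.get_obs()['tcp_pos'],d['xyz'])
crop('w3',180,140,360,280,4,'a')
crop('w2',200,140,400,280,4,'b')
E
```

```text
[ 0.50413524 -0.03703175  0.22956185] [ 0.57742501 -0.03784739  0.40085069]
```

View pics/w3.png

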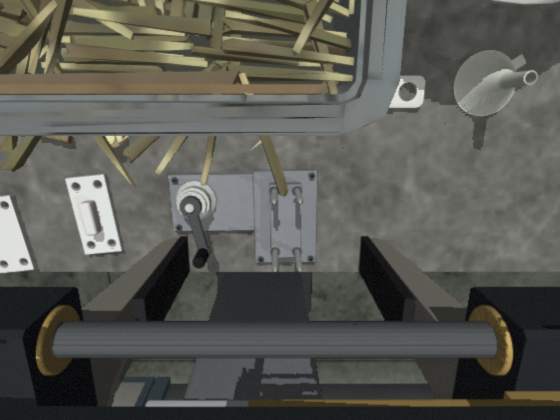

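View pics/a.png

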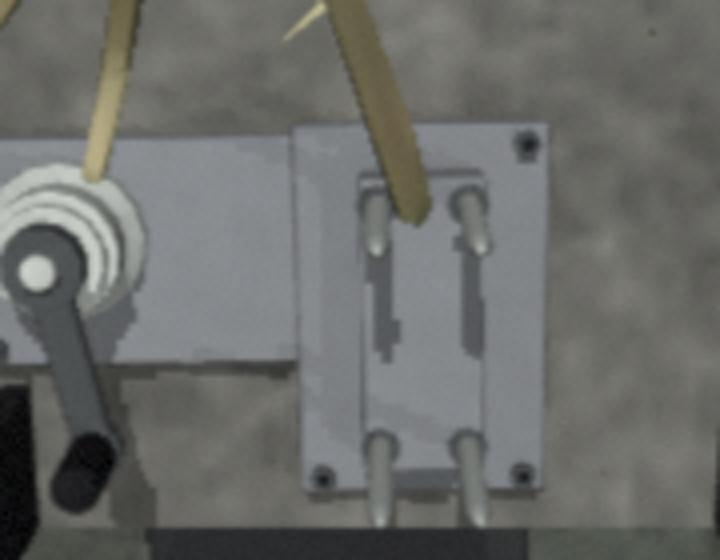

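View pics/b.png

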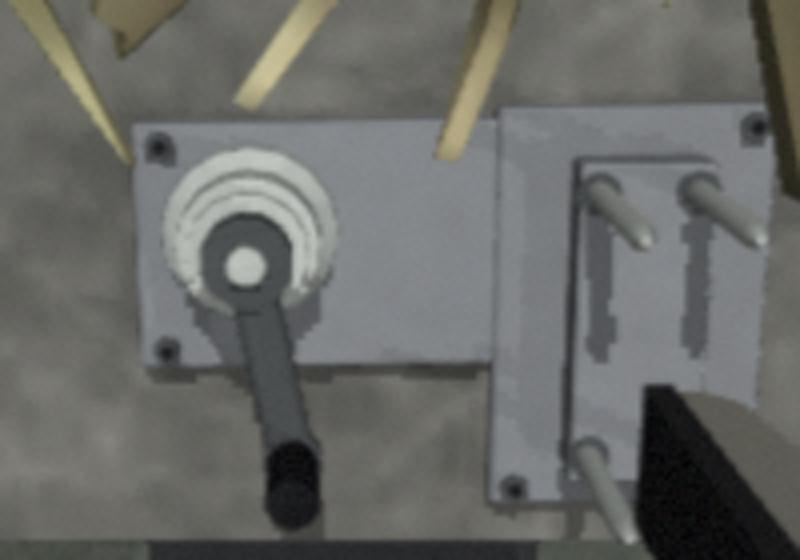

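```bash
python3 - <<'E'
from h import *
d=load('w3'); e=load('w2')
a=lambda u,v:(180+u/4,140+v/4)
b=lambda u,v:(200+u/4,140+v/4)
print('tips');
T=[pix2w(d,*a(*p),0.072)[:2] for p in [(376,250),(483,250),(381,523),(478,523)]]
B=[pix2w(d,*a(*p),0.022)[:2] for p in [(376,203),(467,203),(381,443),(468,443)]]
for S in (T,B):
    S=np.array(S);c=S.mean(0);v=(S[0]+S[1]-S[2]-S[3]);w=(S[0]+S[2]-S[1]-S[3])
    print(S.round(4).tolist(),'c',c.round(4),'len',np.linalg.norm(v)/2,np.linalg.norm(w)/2,'ang',np.degrees(np.arctan2(v[1],v[0])),np.degrees(np.arctan2(-w[0],w[1])))
print('bolt',pix2w(d,*a(38,272),.068),pix2w(e,*b(246,267),.068))
print('knob',pix2w(d,*a(78,490),.068),pix2w(e,*b(294,503),.068))
B2=[pix2w(e,*b(*p),0.022)[:2] for p in [(605,190),(700,190),(590,450)]];print('w2 bases',np.round(B2,4))
B2=[pix2w(e,*b(*p),0.072)[:2] for p in [(644,240),(758,240),(627,535)]];print('w2 tips',np.round(B2,4))
# sticks
def tri(d,p,e,q):
    c1=d['xyz'];r1=pix2w(d,*p,0)-c1;c2=e['xyz'];r2=pix2w(e,*q,0)-c2
    A=np.stack([r1,-r2],1);s=np.linalg.lstsq(A,c2-c1,rcond=None)[0]
    P=c1+s[0]*r1;Q=c2+s[1]*r2;return P.round(4),np.linalg.norm(P-Q).round(4)
print(tri(d,a(412,218),e,b(800,195)))
print(tri(d,a(95,178),e,b(448,155)))
print(tri(d,a(78,490),e,b(294,503)),tri(d,a(38,272),e,b(246,267)))
E
```

```text
tips
[[0.4907, -0.0379], [0.4907, -0.0646], [0.4163, -0.0392], [0.4162, -0.0648]] c [ 0.4535 -0.0516] len 0.07444977102643893 0.026134210072343962 ang 0.5441345874529977 -0.05001885008957972
[[0.4914, -0.0379], [0.4914, -0.0638], [0.4179, -0.0394], [0.4179, -0.0654]] c [ 0.4546 -0.0516] len 0.07348753415232596 0.02595168259583644 ang 1.1545430990985162 -0.04930742158922544
bolt [0.48396478 0.04782038 0.068     ] [0.48351284 0.052815   0.068     ]
knob [0.42392785 0.04113867 0.068     ] [0.42417548 0.04180396 0.068     ]
w2 bases [[ 0.4916 -0.0397]
 [ 0.4916 -0.0646]
 [ 0.4182 -0.0398]]
w2 tips [[ 0.4909 -0.0376]
 [ 0.4909 -0.0635]
 [ 0.4176 -0.0384]]
(array([ 0.5161, -0.0449,  0.144 ]), np.float64(0.0011))
(array([0.5244, 0.0157, 0.1456]), np.float64(0.0002))
(array([0.4226, 0.0418, 0.0651]), np.float64(0.0002)) (array([0.4776, 0.0537, 0.0453]), np.float64(0.0004))
```

Call:
jog_arm(increments="0 0 0 20 -26 27 -0.35;0 0 0 25 -26 27 -0.35;0 0 0 35 -27 28 -0.35;0 0 0 0 0 0 -0.35;0 0 0 0 0 0 -0.35;0 0 0 0 0 0 -0.35;0 0 0 0 0 0 -0.35")

```text
clock: 3.63
tcp_pos: [0.4323, 0.0332, 0.1598]
eef_rot: [2.224, 0.001, -2.219]
force: [-0.3, 0.8, 0.4]
finger_gap: 0.0476
```

```bash
python3 - <<'E'
from h import *
go(.4226,.0418,.05,90)
d=snap('wrist','w4')
print(w2pix(d,[.4226,.0418,.068]))
crop('w4',150,150,410,350,3,'a')
E
```

```text
t 3.63 p [0.4323 0.0332 0.1598] toolx [ 0.002  0.    -1.   ] yaw -89.98 F [-0.35  0.79  0.41] gap 0.0476
shift tool mm [109.8  -8.6   9.9]
turn about tool x deg 0.02209402983118025
rotvec tool deg [ 0.02 -0.11  0.  ]
[262.47727285 218.9344831 ]
```

View pics/a.png

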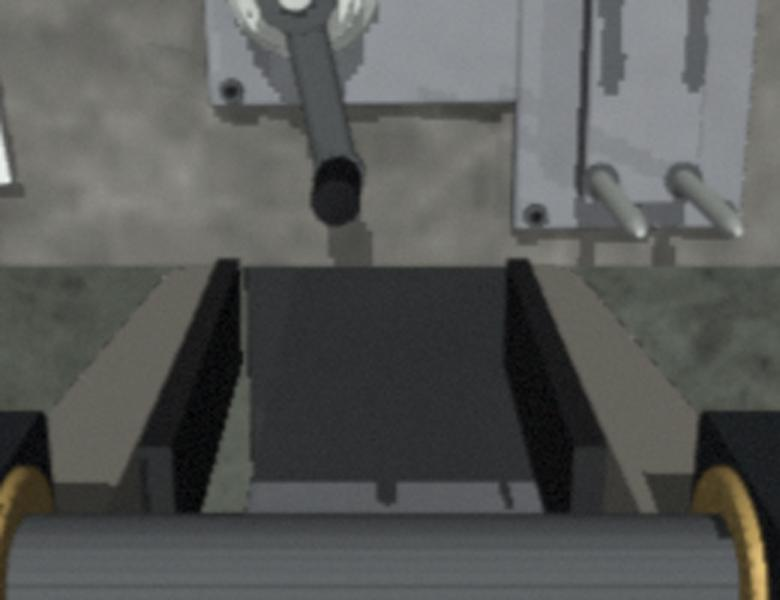

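Call:
jog_arm(increments="0 0 0 15 -5 5 -0.35;0 0 0 15 -3.6 5 -0.35;0 0 0 20 0 0 -0.35;0 0 0 0 0 0 -0.35;0 0 0 0 0 0 -0.35;0 0 0 20 0 0 -0.35;0 0 0 20 0 0 -0.35;0 0 0 20 0 0 -0.35;0 0 0 0 0 0 -0.35;0 0 0 0 0 0 -0.35;0 0 0 0 0 0 -0.35")

```text
clock: 4.6
tcp_pos: [0.4221, 0.0416, 0.0503]
eef_rot: [-2.223, 0.0, 2.219]
force: [-0.5, -0.7, -0.6]
finger_gap: 0.0296
```

```bash
python3 - <<'E'
from h import *
go(.4226,.0418,.05,90)
d=snap('wrist','w5')
crop('w5',150,200,410,400,3,'a')
E
```

```text
t 4.6 p [0.4221 0.0416 0.0503] toolx [ 0.002  0.    -1.   ] yaw -90.03 F [-0.46 -0.69 -0.58] gap 0.0296
shift tool mm [ 0.3 -0.2 -0.5]
turn about tool x deg -0.02722815358038133
rotvec tool deg [-0.03 -0.09  0.01]
```

View pics/a.png

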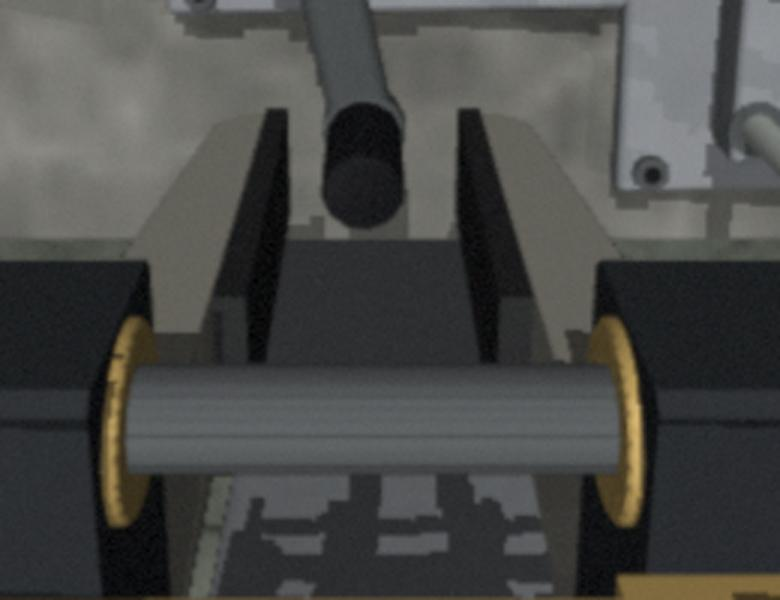

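Call:
jog_arm(increments="0 0 0 0 2 0 -0.35;0 0 0 0 2 0 -0.35;0 0 0 0 2 0 -0.35;0 0 0 0 2 0 -0.35;0 0 0 0 0 0 -0.35;0 0 0 0 0 0 -0.35")

```text
clock: 5.15
tcp_pos: [0.4208, 0.0335, 0.0491]
eef_rot: [-2.221, 0.001, 2.221]
force: [-0.3, 0.2, 0.0]
finger_gap: 0.0301
```

Call:
jog_arm(increments="0 0 0 0 1 0 -0.35;0 0 0 0 1 0 -0.35;0 0 0 0 0 0 -0.35;0 0 0 0 0 0 -0.35")

```text
clock: 5.48
tcp_pos: [0.4208, 0.0316, 0.0489]
eef_rot: [-2.221, 0.0, 2.222]
force: [0.4, -0.3, 0.5]
finger_gap: 0.0299
```

Call:
jog_arm(increments="0 0 0 0 1 0 -0.35;0 0 0 0 1 0 -0.35;0 0 0 0 0 0 -0.35;0 0 0 0 0 0 -0.35")

```text
clock: 5.82
tcp_pos: [0.4208, 0.0295, 0.049]
eef_rot: [-2.221, 0.0, 2.222]
force: [0.0, -0.3, -0.8]
finger_gap: 0.0299
```

Call:
jog_arm(increments="0 0 0 0 1 0 -0.35;0 0 0 0 1 0 -0.35;0 0 0 0 0 0 -0.35;0 0 0 0 0 0 -0.35")

```text
clock: 6.15
tcp_pos: [0.4209, 0.0277, 0.049]
eef_rot: [-2.221, 0.0, 2.221]
force: [0.4, 3.2, -0.8]
finger_gap: 0.0297
```

Call:
jog_arm(increments="0 0 0 0 1 0 -0.35;0 0 0 0 0 0 -0.35;0 0 0 0 0 0 -0.35")

```text
clock: 6.4
tcp_pos: [0.421, 0.0274, 0.049]
eef_rot: [-2.221, -0.0, 2.22]
force: [0.5, 9.8, -2.0]
finger_gap: 0.03
```

Call:
jog_arm(increments="0 0 0 0 1 0 -0.35;0 0 0 0 0 0 -0.35;0 0 0 0 0 0 -0.35")

```text
clock: 6.65
tcp_pos: [0.4211, 0.0268, 0.049]
eef_rot: [-2.22, -0.001, 2.219]
force: [0.9, 13.2, -2.0]
finger_gap: 0.0301
```

Call:
jog_arm(increments="0 0 0 0 -3 0 -0.35;0 0 0 0 -3 0 -0.35;0 0 0 0 -3 0 -0.35;0 0 0 0 -3 0 -0.35;0 0 0 0 -3 0 -0.35;0 0 0 0 -3 0 -0.35;0 0 0 0 -3 0 -0.35;0 0 0 0 -3 0 -0.35;0 0 0 0 -3 0 -0.35;0 0 0 0 -3 0 -0.35;0 0 0 0 -3 0 -0.35;0 0 0 0 -3 0 -0.35;0 0 0 0 -3 0 -0.35;0 0 0 0 -2 0 -0.35;0 0 0 0 0 0 -0.35;0 0 0 0 0 0 -0.35")

```text
clock: 7.98
tcp_pos: [0.4211, 0.0668, 0.0491]
eef_rot: [2.222, 0.0, -2.221]
force: [0.5, 0.2, -0.3]
finger_gap: 0.0297
```

Call:
jog_arm(increments="0 0 0 0 -1 0 -0.35;0 0 0 0 0 0 -0.35;0 0 0 0 0 0 -0.35")

```text
clock: 8.23
tcp_pos: [0.4209, 0.0676, 0.049]
eef_rot: [-2.221, 0.0, 2.221]
force: [0.5, -0.7, 0.4]
finger_gap: 0.0299
```

Call:
jog_arm(increments="0 0 0 0 -1 0 -0.35;0 0 0 0 0 0 -0.35;0 0 0 0 0 0 -0.35")

```text
clock: 8.48
tcp_pos: [0.4209, 0.0686, 0.049]
eef_rot: [-2.221, 0.0, 2.221]
force: [-0.3, -0.2, 0.7]
finger_gap: 0.0301
```

Call:
jog_arm(increments="0 0 0 0 -1 0 -0.35;0 0 0 0 0 0 -0.35;0 0 0 0 0 0 -0.35")

```text
clock: 8.73
tcp_pos: [0.4208, 0.0696, 0.049]
eef_rot: [2.221, -0.0, -2.221]
force: [0.4, -1.3, -0.3]
finger_gap: 0.03
```

Call:
jog_arm(increments="0 0 0 0 -0.5 0 -0.35;0 0 0 0 0 0 -0.35;0 0 0 0 0 0 -0.35")

```text
clock: 8.98
tcp_pos: [0.4208, 0.0698, 0.049]
eef_rot: [2.221, -0.0, -2.221]
force: [1.0, -5.1, -0.1]
finger_gap: 0.0295
```

```bash
python3 - <<'E'
from h import *
d=snap('wrist','w6')
crop('w6',150,200,410,400,3,'a')
E
```

```text
(no output)
```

View pics/a.png

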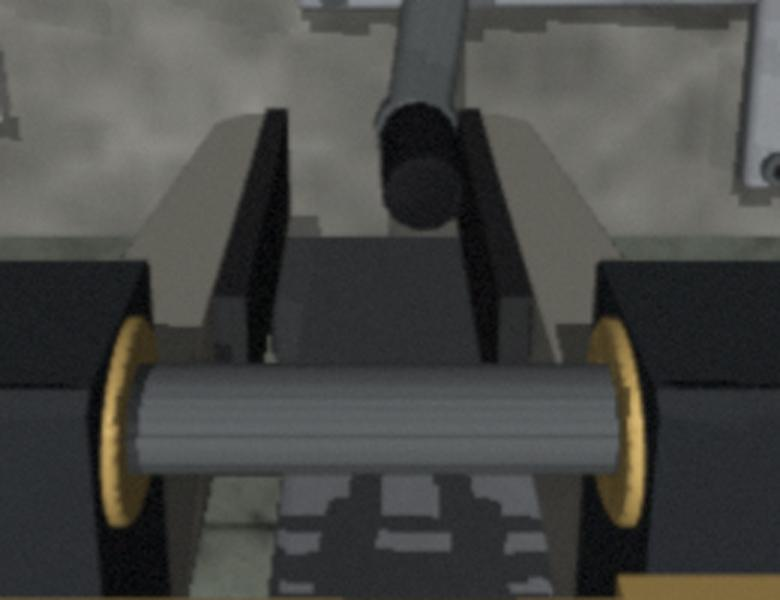

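Call:
jog_arm(increments="0 0 0 0 3 0 -0.35;0 0 0 0 3 0 -0.35;0 0 0 0 3 0 -0.35;0 0 0 0 3 0 -0.35;0 0 0 0 3 0 -0.35;0 0 0 0 3 0 -0.35;0 0 0 0 3 0 -0.35;0 0 0 0 3 0 -0.35;0 0 0 0 3 0 -0.35;0 0 0 0 3 0 -0.35;0 0 0 0 3 0 -0.35;0 0 0 0 3 0 -0.35;0 0 0 0 3 0 -0.35;0 0 0 0 2 0 -0.35;0 0 0 0 1 0 -0.35;0 0 0 0 0 0 -0.35;0 0 0 0 0 0 -0.35")

```text
clock: 10.45
tcp_pos: [0.4207, 0.028, 0.049]
eef_rot: [-2.221, 0.0, 2.222]
force: [0.2, 0.0, -0.5]
finger_gap: 0.0297
```

Call:
jog_arm(increments="0 0 0 0 0.5 0 -0.35;0 0 0 0 0 0 -0.35;0 0 0 0 0 0 -0.35")

```text
clock: 10.7
tcp_pos: [0.4208, 0.0277, 0.049]
eef_rot: [2.221, 0.0, -2.222]
force: [0.5, 0.1, -0.2]
finger_gap: 0.03
```

Call:
jog_arm(increments="0 0 0 0 0.5 0 -0.35;0 0 0 0 0 0 -0.35;0 0 0 0 0 0 -0.35")

```text
clock: 10.95
tcp_pos: [0.4208, 0.0273, 0.049]
eef_rot: [-2.221, -0.0, 2.221]
force: [-0.8, 3.8, -0.6]
finger_gap: 0.0299
```

Call:
jog_arm(increments="0 0 0 0 0.3 0 -0.35;0 0 0 0 0 0 -0.35;0 0 0 0 0 0 -0.35")

```text
clock: 11.2
tcp_pos: [0.4208, 0.0272, 0.049]
eef_rot: [-2.221, -0.0, 2.221]
force: [-0.7, 5.9, 0.2]
finger_gap: 0.0301
```

Call:
jog_arm(increments="0 0 0 0 -3 0 -0.35;0 0 0 0 -3 0 -0.35;0 0 0 0 -3 0 -0.35;0 0 0 0 -3 0 -0.35;0 0 0 0 -3 0 -0.35;0 0 0 0 -3 0 -0.35;0 0 0 0 -3 0 -0.35;0 0 0 0 -3 0 -0.35;0 0 0 0 -2 0 -0.35;0 0 0 0 -2 0 -0.35;0 0 0 0 -1 0 -0.35;0 0 0 0 -1 0 -0.35;0 0 0 0 0 0 -0.35;0 0 0 0 0 0 -0.35")

```text
clock: 12.37
tcp_pos: [0.4211, 0.0569, 0.049]
eef_rot: [-2.222, -0.0, 2.221]
force: [1.0, 1.2, -0.3]
finger_gap: 0.0299
```

```bash
python3 - <<'E'
from h import *
go(.4208,.0488,.05,90)
d=snap('wrist','w7')
crop('w7',150,160,410,360,3,'a')
E
```

```text
t 12.37 p [0.4211 0.0569 0.049 ] toolx [ 0.  0. -1.] yaw -90.0 F [ 1.04  1.21 -0.26] gap 0.0299
shift tool mm [-1.   8.1  0.3]
turn about tool x deg -0.004757922121484626
rotvec tool deg [-0.   -0.02  0.01]
```

View pics/a.png

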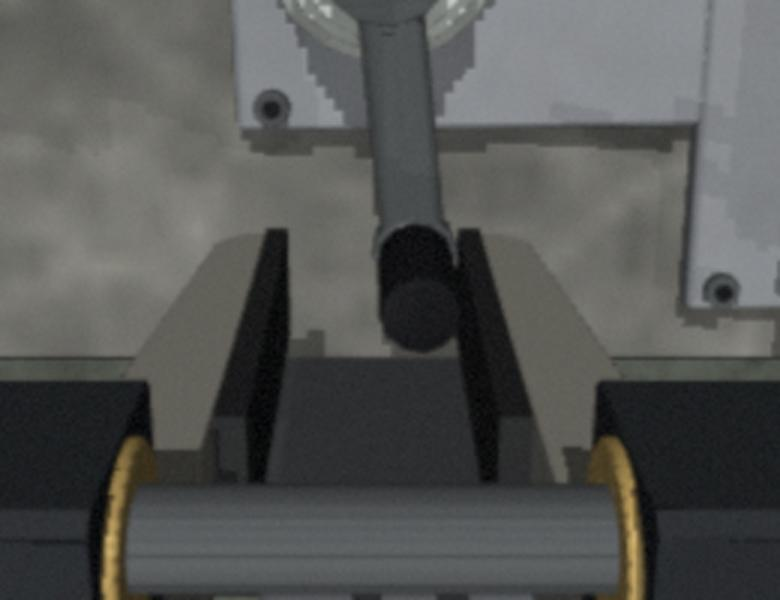

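Call:
jog_arm(increments="0 0 0 0 2 0 -0.35;0 0 0 0 3 0 -0.35;0 0 0 0 3 0 -0.35;0 0 0 0 0 0 -0.35;0 0 0 0 0 0 -0.35;0 0 0 0 0 0 -0.35;0 0 0 0 0 0 -0.35;0 0 0 0 0 0 -0.35;0 0 0 0 0 0 -0.35;0 0 0 -10 0 0 -0.35;0 0 0 -20 0 0 -0.35;0 0 0 -40 0 0 -0.1;0 0 0 -30 -30 -10 0.3;0 0 0 -30 -35 -15 0.5;0 0 0 0 -35 -15 0.5;0 0 0 0 -35 -15 0.5;0 0 0 0 -35 -15 0.5;0 0 0 0 0 0 0.5;0 0 0 0 0 0 0.5;0 0 0 0 0 0 0.5")

```text
clock: 14.08
tcp_pos: [0.4875, 0.2123, 0.1729]
eef_rot: [2.219, -0.0, -2.222]
force: [-0.1, -0.2, 0.6]
finger_gap: 0.0689
```

```bash
python3 - <<'E'
from h import *
d=snap('wrist','w8')
print(d['xyz'])
crop('w8',0,140,300,300,2.6,'a')
crop('w8',260,140,560,300,2.6,'b')
E
```

```text
[0.56103654 0.21194475 0.34371396]
```

View pics/w8.png

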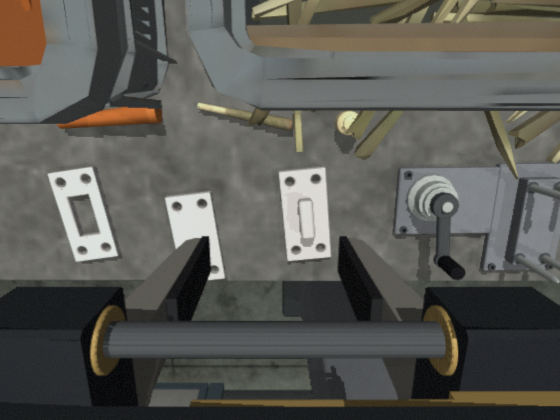

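View pics/a.png

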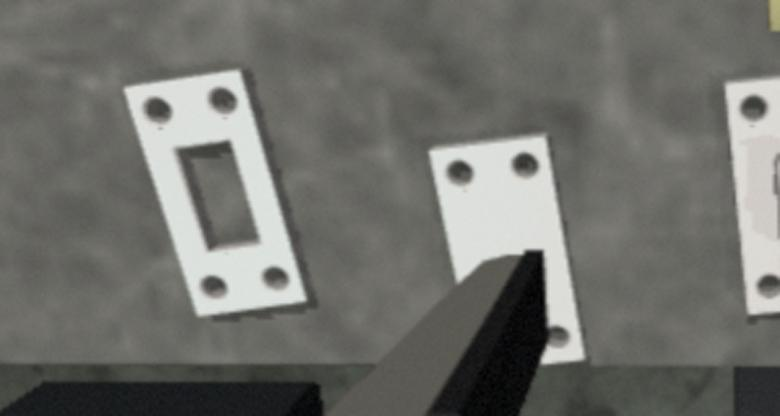

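View pics/b.png

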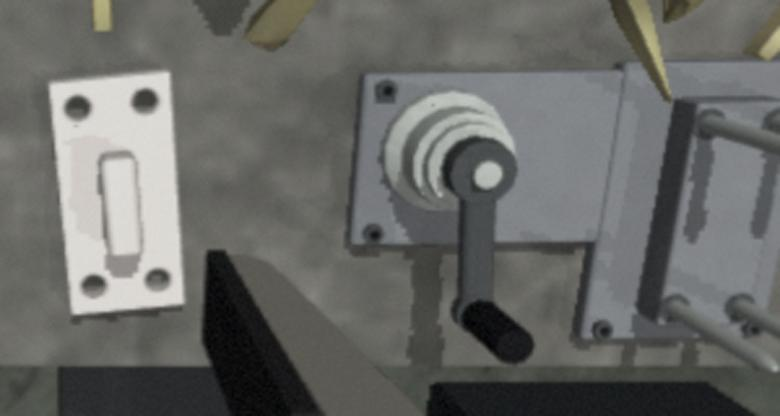

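```bash
python3 - <<'E'
from h import *
d=load('w8')
a=lambda u,v:(u/2.6,140+v/2.6)
b=lambda u,v:(260+u/2.6,140+v/2.6)
print('knob',pix2w(d,*b(514,347),.068))
P=lambda f,l:np.array([pix2w(d,*f(*p),.008)[:2] for p in l])
def rep(n,S): # TL TR BL BR holes
    c=S.mean(0);v=(S[0]+S[1]-S[2]-S[3])/2;w=(S[0]+S[2]-S[1]-S[3])/2
    print(n,c.round(4),np.linalg.norm(v).round(4),np.linalg.norm(w).round(4),np.degrees(np.arctan2(v[1],v[0])).round(2),np.degrees(np.arctan2(-w[0],w[1])).round(2))
rep('spacer h',P(a,[(157,110),(223,101),(214,287),(275,278)]))
rep('spacer c',P(a,[(124,88),(241,70),(198,317),(307,299)]))
rep('cover h',P(b,[(77,108),(145,101),(93,286),(157,279)]))
rep('cover c',P(b,[(49,82),(169,71),(72,316),(184,303)]))
S=P(a,[(460,172),(526,164),(557,336)]);print(S,'bottom c',(S[0]+S[2])/2,np.linalg.norm(S[1]-S[2]),np.degrees(np.arctan2(*(S[1]-S[2])[::-1])))
S=P(a,[(430,150),(547,135),(585,358)]);print(S,'bottom c',(S[0]+S[2])/2,np.linalg.norm(S[1]-S[2]),np.degrees(np.arctan2(*(S[1]-S[2])[::-1])))
E
```

```text
knob [0.4224757  0.04813459 0.068     ]
spacer h [0.4579 0.4073] 0.0741 0.026 8.47 8.25
spacer c [0.4575 0.4071] 0.0959 0.0465 8.36 9.24
cover h [0.4581 0.179 ] 0.074 0.0262 5.7 6.34
cover c [0.4576 0.1787] 0.0969 0.0461 5.86 6.23
[[0.46796419 0.31056297]
 [0.47121645 0.28443581]
 [0.39750956 0.27565067]] bottom c [0.43273688 0.29310682] 0.07422859158287186 6.797032385312701
[[0.47687992 0.32161935]
 [0.48288302 0.27563456]
 [0.38748205 0.26443607]] bottom c [0.43218099 0.29302771] 0.0960559846641348 6.694933306890629
```

Call:
jog_arm(increments="0 0 0 15 -27 18 0.6;0 0 0 20 -27 18 0.6;0 0 0 35 -27 19 0.6;-6.7 0 0 30 0 0 0.6;0 0 0 0 0 0 0.6;0 0 0 0 0 0 0.6;0 0 0 0 0 0 0.6")

```text
clock: 14.72
tcp_pos: [0.4368, 0.2893, 0.0794]
eef_rot: [2.164, 0.122, -2.163]
force: [0.0, 0.7, 0.4]
finger_gap: 0.0733
```

```bash
python3 - <<'E'
from h import *
go(.4325,.2931,.002,96.7)
d=snap('wrist','w9')
crop('w9',130,150,430,350,2.6,'a')
E
```

```text
t 14.72 p [0.4368 0.2893 0.0794] toolx [ 0.001  0.    -1.   ] yaw -83.54 F [0.03 0.68 0.38] gap 0.0733
shift tool mm [77.4 -4.3  3.9]
turn about tool x deg -0.241968722945046
rotvec tool deg [-0.24 -0.04  0.01]
```

View pics/a.png

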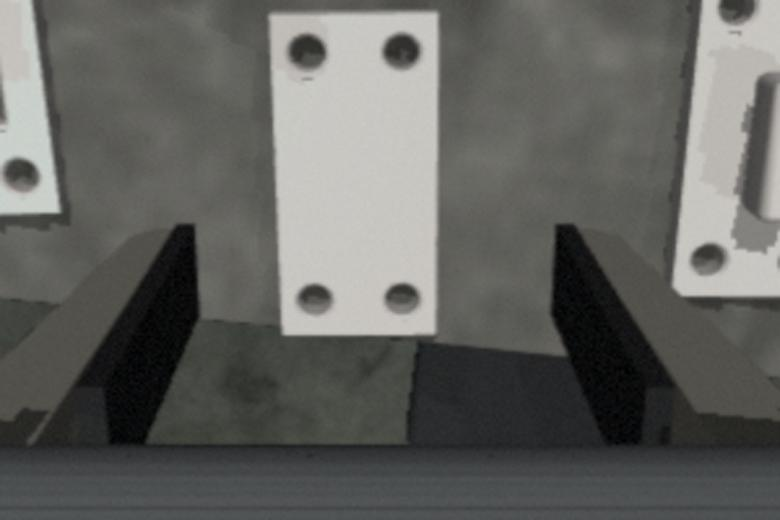

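```bash
cat >> h.py <<'E'
def holes(fn,off,s,l,z=.008,n=''):
    d=load(fn);S=np.array([pix2w(d,off[0]+u/s,off[1]+v/s,z)[:2] for u,v in l])
    c=S.mean(0);v=(S[0]+S[1]-S[2]-S[3])/2;w=(S[0]+S[2]-S[1]-S[3])/2
    print(n,c.round(4),np.linalg.norm(v).round(4),np.linalg.norm(w).round(4),np.degrees(np.arctan2(v[1],v[0])).round(2),np.degrees(np.arctan2(-w[0],w[1])).round(2))
E
python3 - <<'E'
from h import *
holes('w9',(130,150),2.6,[(307,51),(402,51),(315,298),(402,298)])
holes('w9',(130,150),2.6,[(269,13),(439,12),(282,335),(436,334)])
E
```

```text
[0.4329 0.2933] 0.074 0.026 7.02 6.42
 [0.4322 0.2932] 0.0966 0.0463 6.98 6.79
```

Call:
jog_arm(increments="-0.3 0 0 25 -4.4 3.9 0.6;0 0 0 25 0 0 0.6;0 0 0 17 0 0 0.6;0 0 0 10 0 0 0.6;0 0 0 0 0 0 0.6;0 0 0 0 0 0 0.6;0 0 0 0 0 0 0.6")

```text
clock: 15.35
tcp_pos: [0.4326, 0.2941, 0.0023]
eef_rot: [2.161, 0.132, -2.158]
force: [-0.3, -0.4, 0.5]
finger_gap: 0.0734
```

```bash
python3 - <<'E'
from h import *
go(.4326,.2932,.002,96.8)
E
```

```text
t 15.35 p [0.4326 0.2941 0.0023] toolx [ 0.002  0.001 -1.   ] yaw -83.08 F [-0.29 -0.43  0.49] gap 0.0734
shift tool mm [0.3 0.9 0.1]
turn about tool x deg 0.11884853704100351
rotvec tool deg [ 0.12 -0.1   0.05]
```

Good. Close.

Call:
jog_arm(increments="0 0 0 0 0.7 0 -1;0 0 0 0 0 0 -1;0 0 0 0 0 0 -1;0 0 0 0 0 0 -1;0 0 0 0 0 0 -1;0 0 0 0 0 0 -1;0 0 0 0 0 0 -1;0 0 0 0 0 0 -1")

```text
clock: 16.02
tcp_pos: [0.4317, 0.2933, 0.0014]
eef_rot: [2.159, 0.132, -2.158]
force: [-0.9, -1.4, 5.1]
finger_gap: 0.0456
```

Call:
jog_arm(increments="0 0 0 -5 0 0 -1;0 0 0 -10 0 0 -1;0 0 0 -25 0 0 -1;0 0 0 -30 0 0 -1;0 0 0 -30 0 0 -1;0 0 0 -20 0 0 -1;0 0 0 0 0 0 -1;0 0 0 0 0 0 -1")

```text
clock: 16.68
tcp_pos: [0.4322, 0.2936, 0.1225]
eef_rot: [2.162, 0.134, -2.156]
force: [-0.3, -0.2, -1.5]
finger_gap: 0.0456
```

```bash
python3 - <<'E'
from h import *
go(.4543,-.0515,.1223,90.7)
d=snap('wrist','w10')
crop('w10',130,150,430,350,2.6,'a')
E
```

```text
t 16.68 p [0.4322 0.2936 0.1225] toolx [ 0.002  0.002 -1.   ] yaw -83.0 F [-0.35 -0.22 -1.54] gap 0.0456
shift tool mm [-3.000e-01  3.453e+02  2.010e+01]
turn about tool x deg 6.29757872620587
rotvec tool deg [ 6.3  -0.14  0.08]
```

View pics/a.png

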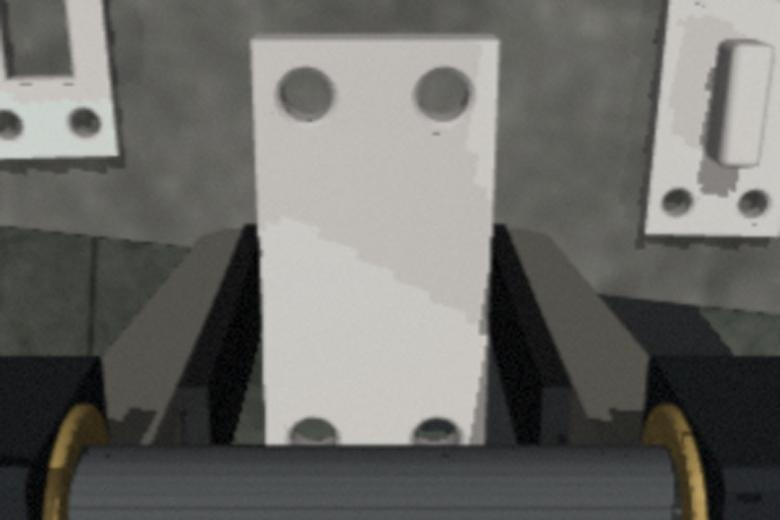

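```bash
python3 - <<'E'
from h import *
holes('w10',(130,150),2.6,[(306,94),(443,93),(314,434),(437,434)],.1291)
E
```

```text
[0.4338 0.2931] 0.0733 0.0259 7.14 7.2
```

Call:
jog_arm(increments="6.3 0 0 0 10 0 -1;0 0 0 0 35 -2 -1;0 0 0 0 35 -3 -1;0 0 0 0 35 -3 -1;0 0 0 0 35 -3 -1;0 0 0 0 35 -3 -1;0 0 0 0 35 -3 -1;0 0 0 0 35 -3 -1;0 0 0 0 35 -2 -1;0 0 0 0 35 0 -1;0 0 0 0 20 0 -1;0 0 0 0 0 0 -1;0 0 0 0 0 0 -1;0 0 0 0 0 0 -1")

```text
clock: 17.9
tcp_pos: [0.458, -0.051, 0.1201]
eef_rot: [2.214, 0.013, -2.218]
force: [-0.5, 0.5, -2.0]
finger_gap: 0.0454
```

```bash
python3 - <<'E'
from h import *
go(.4543,-.0515,.1223,90.7)
d=snap('wrist','w11')
crop('w11',130,130,430,330,2.6,'a')
E
```

```text
t 17.9 p [ 0.458  -0.051   0.1201] toolx [-0.002  0.001 -1.   ] yaw -89.34 F [-0.54  0.53 -2.05] gap 0.0454
shift tool mm [-2.2  0.4  3.7]
turn about tool x deg -0.03972196949064255
rotvec tool deg [-0.04  0.12  0.03]
```

View pics/a.png

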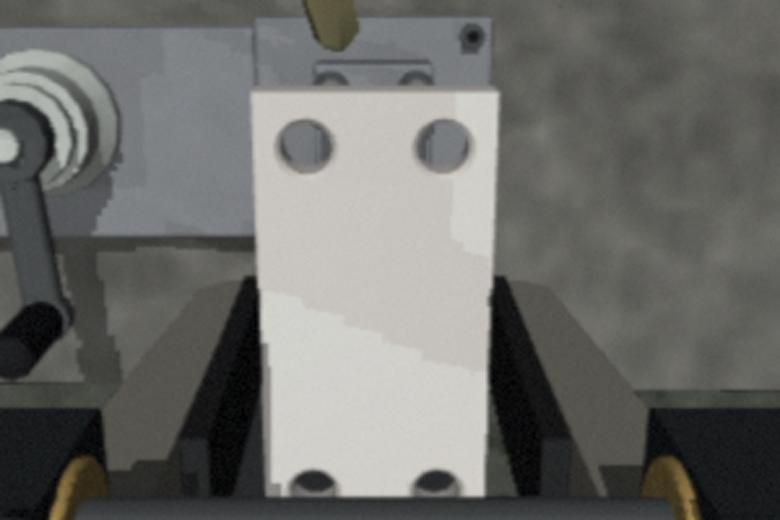

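```bash
python3 - <<'E'
from h import *
holes('w3',(180,140),4,[(295,128),(549,123),(304,493),(541,488)],.008,'slab')
holes('w3',(180,140),4,[(362,179),(485,175),(367,470),(487,466)],.022,'seat')
d=load('w3')
for p in [(362,179),(485,175)]: print(pix2w(d,180+p[0]/4,140+p[1]/4,.022).round(4))
crop('w3',235,150,325,285,8,'b')
d=load('w11')
zz=.1201-.0014+.008
S=np.array([pix2w(d,130+u/2.6,130+v/2.6,zz)[:2] for u,v in [(305,146),(443,146),(251,91),(498,91)]]);print(S.round(4))
m=(S[0]+S[1])/2;print(m,np.linalg.norm(S[0]-S[1]),'ang',np.degrees(np.arctan2(-(S[0]-S[1])[0],(S[0]-S[1])[1])), 'centre from holes',m-[.037,.0005],(S[2]+S[3])/2-[.048,.0006])
E
```

```text
slab [ 0.4536 -0.0519] 0.1153 0.074 0.54 1.18
seat [ 0.4544 -0.0523] 0.0891 0.0355 1.15 1.93
[ 0.4983 -0.034   0.022 ]
[ 0.4995 -0.0688  0.022 ]
[[ 0.496  -0.0381]
 [ 0.4963 -0.0642]
 [ 0.5064 -0.0282]
 [ 0.5069 -0.0741]]
[ 0.49614185 -0.05116174] 0.026116377137231753 ang 0.6275114681292546 centre from holes [ 0.45914185 -0.05166174] [ 0.45860325 -0.05174011]
```

View pics/b.png

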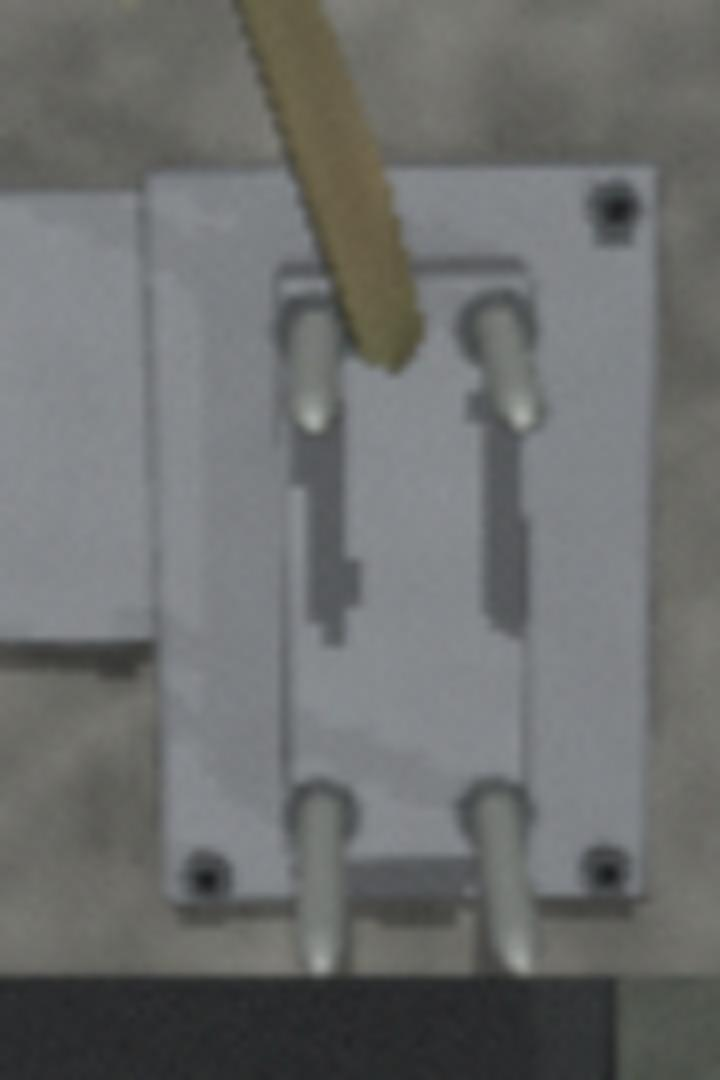

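Call:
jog_arm(increments="0 0 0 10 0 2 -1;0 0 0 15 0 2.5 -1;0 0 0 11 0 0 -1;0 0 0 0 0 0 -1;0 0 0 0 0 0 -1;0 0 0 0 0 0 -1")

```text
clock: 18.45
tcp_pos: [0.4547, -0.0509, 0.0855]
eef_rot: [2.215, 0.015, -2.215]
force: [-0.4, 0.6, -1.1]
finger_gap: 0.0454
```

```bash
python3 - <<'E'
from h import *
go(.4543,-.0515,.0223,90.7)
d=snap('wrist','w12')
crop('w12',210,160,340,340,6,'a')
E
```

```text
t 18.45 p [ 0.4547 -0.0509  0.0855] toolx [ 0.  0. -1.] yaw -89.24 F [-0.44  0.6  -1.07] gap 0.0454
shift tool mm [63.2  0.6  0.4]
turn about tool x deg 0.058094959095626564
rotvec tool deg [ 0.06 -0.01  0.  ]
```

View pics/a.png

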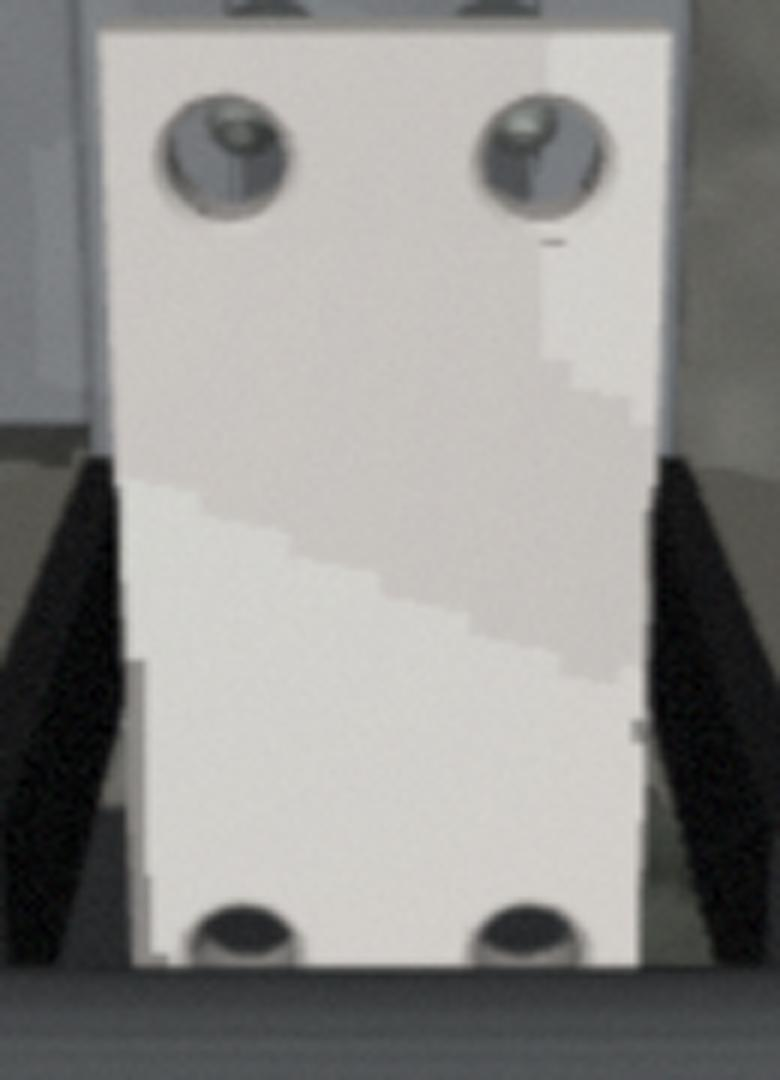

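```bash
python3 - <<'E'
from h import *
d=load('w12')
P=lambda u,v,z:pix2w(d,210+u/6,160+v/6,z)[:2]
z=.0855-.0014+.008
print('holes',P(226,157,z),P(543,156,z));print('tips',P(236,126,.072),P(521,123,.072), P(236,126,.070),P(521,123,.070))
print('d',P(226,157,z)-P(236,126,.072),P(543,156,z)-P(521,123,.072))
E
```

```text
holes [ 0.49267038 -0.03807058] [ 0.49308077 -0.06407062]
tips [ 0.49127493 -0.03749472] [ 0.49188291 -0.06361884] [ 0.49087767 -0.03735424] [ 0.49149226 -0.06376171]
d [ 0.00139546 -0.00057586] [ 0.00119786 -0.00045178]
```

Call:
jog_arm(increments="-0.3 0 0 0 -0.5 1.3 -1;0 0 0 5 0 0 -1;0 0 0 5 0 0 -1;0 0 0 5 0 0 -1;0 0 0 5 0 0 -1;0 0 0 3 0 0 -1;0 0 0 0 0 0 -1;0 0 0 0 0 0 -1")

```text
clock: 19.17
tcp_pos: [0.4528, -0.051, 0.0618]
eef_rot: [2.212, 0.019, -2.214]
force: [0.7, 0.1, -0.9]
finger_gap: 0.0453
```

Call:
jog_arm(increments="0 0 0 6 0 0 -1;0 0 0 6 0 0 -1;0 0 0 6 0 0 -1;0 0 0 6 0 0 -1;0 0 0 6 0 0 -1;0 0 0 0 0 0 -1;0 0 0 0 0 0 -1")

```text
clock: 19.75
tcp_pos: [0.4526, -0.051, 0.0316]
eef_rot: [2.212, 0.019, -2.214]
force: [-0.3, -0.1, -0.8]
finger_gap: 0.0455
```

Call:
jog_arm(increments="0 0 0 3 0 0 -1;0 0 0 3 0 0 -1;0 0 0 1.5 0 0 -1;0 0 0 0 0 0 -1;0 0 0 0 0 0 -1")

```text
clock: 20.17
tcp_pos: [0.453, -0.051, 0.0246]
eef_rot: [2.213, 0.019, -2.213]
force: [-0.9, 0.5, -2.0]
finger_gap: 0.0455
```

Call:
jog_arm(increments="0 0 0 0.7 0 0 -1;0 0 0 0 0 0 -1;0 0 0 0 0 0 -1")

```text
clock: 20.42
tcp_pos: [0.4531, -0.051, 0.024]
eef_rot: [2.213, 0.019, -2.213]
force: [-0.4, 0.3, -1.1]
finger_gap: 0.0457
```

Call:
jog_arm(increments="0 0 0 0.6 0 0 -1;0 0 0 0 0 0 -1;0 0 0 0 0 0 -1")

```text
clock: 20.67
tcp_pos: [0.4532, -0.051, 0.0234]
eef_rot: [2.213, 0.019, -2.212]
force: [0.2, -0.7, -0.7]
finger_gap: 0.0453
```

Call:
jog_arm(increments="0 0 0 0 0 0 0.5;0 0 0 0 0 0 0.5;0 0 0 0 0 0 0.5;0 0 0 0 0 0 0.5;0 0 0 0 0 0 0.5;0 0 0 0 0 0 0.5;0 0 0 -15 0 0 0.5;0 0 0 -25 0 0 0.5;0 0 0 -40 0 0 0.5;0 0 0 -40 0 -25 0.5;0 0 0 0 0 -25 0.5;0 0 0 0 0 0 0.5;0 0 0 0 0 0 0.5;0 0 0 0 0 0 0.5")

```text
clock: 21.83
tcp_pos: [0.4988, -0.0501, 0.1378]
eef_rot: [2.21, 0.02, -2.215]
force: [0.3, -0.7, 0.5]
finger_gap: 0.0689
```

```bash
python3 - <<'E'
from h import *
go(.4575,.4072,.08,98.5)
d=snap('wrist','w13')
crop('w13',110,120,410,320,2.6,'a')
E
```

```text
t 21.83 p [ 0.4988 -0.0501  0.1378] toolx [-0.002  0.    -1.   ] yaw -89.0 F [ 0.29 -0.67  0.5 ] gap 0.0689
shift tool mm [  58.  -457.9   33.2]
turn about tool x deg -7.5004549231140345
rotvec tool deg [-7.5   0.12  0.02]
```

View pics/a.png

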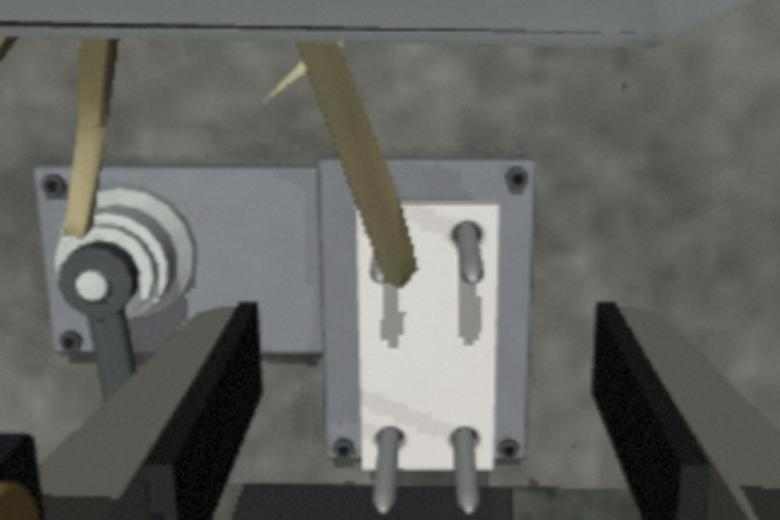

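Call:
jog_arm(increments="0 0 0 0 -20 3 0.6;0 0 0 0 -35 3 0.6;0 0 0 0 -35 3 0.6;0 0 0 0 -35 3 0.6;0 0 0 0 -35 3 0.6;0 0 0 0 -35 3 0.6;0 0 0 0 -35 3 0.6;0 0 0 0 -35 3 0.6;0 0 0 0 -35 3 0.6;0 0 0 0 -35 3 0.6;0 0 0 0 -35 3 0.6;0 0 0 0 -35 3 0.6;0 0 0 0 -35 0 0.6;0 0 0 10 -20 0 0.6;-7 0 0 10 0 0 0.6;-0.5 0 0 0 0 0 0.6;0 0 0 0 0 0 0.6;0 0 0 0 0 0 0.6;0 0 0 0 0 0 0.6")

```text
clock: 23.47
tcp_pos: [0.4563, 0.4083, 0.1191]
eef_rot: [2.146, 0.156, -2.146]
force: [0.3, -0.2, 0.0]
finger_gap: 0.0736
```

```bash
python3 - <<'E'
from h import *
go(.4575,.4072,.002,98.5)
d=snap('wrist','w14')
crop('w14',130,130,430,330,2.6,'a')
E
```

```text
t 23.47 p [0.4563 0.4083 0.1191] toolx [-0. -0. -1.] yaw -81.69 F [ 0.27 -0.24  0.05] gap 0.0736
shift tool mm [117.1   1.3  -1.1]
turn about tool x deg -0.18990237952004918
rotvec tool deg [-0.19  0.   -0.  ]
```

View pics/a.png

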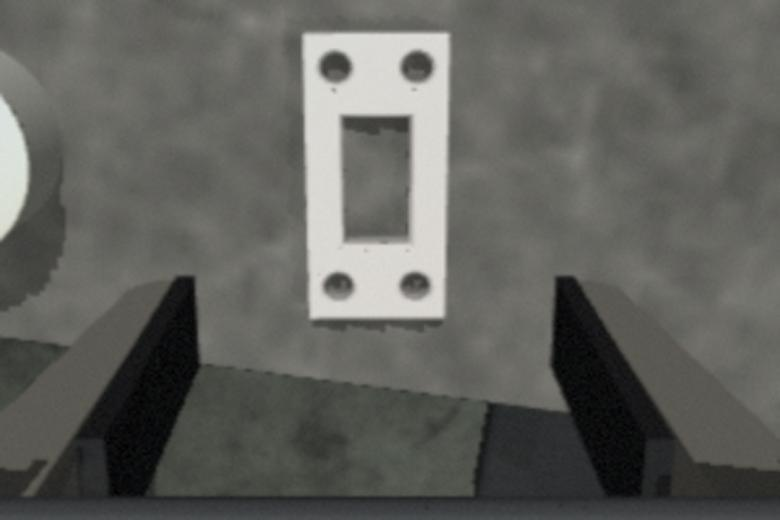

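```bash
python3 - <<'E'
from h import *
holes('w14',(130,130),2.6,[(335,67),(417,67),(339,286),(414,286)])
holes('w14',(130,130),2.6,[(303,33),(450,33),(310,319),(445,318)])
E
```

```text
[0.458  0.4072] 0.0741 0.0257 8.44 8.27
 [0.4574 0.4068] 0.0966 0.0462 8.52 8.5
```

Call:
jog_arm(increments="-0.2 0 0 25 1.4 -1.3 0.6;0 0 0 35 0 0 0.6;0 0 0 30 0 0 0.6;0 0 0 17 0 0 0.6;0 0 0 9.5 0 0 0.6;0 0 0 0 0 0 0.6;0 0 0 0 0 0 0.6;0 0 0 0 0 0 0.6")

```text
clock: 24.18
tcp_pos: [0.4583, 0.4082, 0.0031]
eef_rot: [2.145, 0.163, -2.142]
force: [-0.9, -0.3, 0.8]
finger_gap: 0.0738
```

```bash
python3 - <<'E'
from h import *
go(.4577,.407,.002,98.5)
E
```

```text
t 24.18 p [0.4583 0.4082 0.0031] toolx [ 0.001  0.001 -1.   ] yaw -81.36 F [-0.92 -0.29  0.8 ] gap 0.0738
shift tool mm [1.1 1.  0.8]
turn about tool x deg 0.13621129348598515
rotvec tool deg [ 0.14 -0.07  0.05]
```

Call:
jog_arm(increments="0.1 0 0 1 1 0.8 0.6;0 0 0 0 0 0 -1;0 0 0 0 0 0 -1;0 0 0 0 0 0 -1;0 0 0 0 0 0 -1;0 0 0 0 0 0 -1;0 0 0 0 0 0 -1;0 0 0 0 0 0 -1;0 0 0 0 0 0 -1")

```text
clock: 24.93
tcp_pos: [0.4571, 0.4069, 0.0013]
eef_rot: [2.144, 0.161, -2.143]
force: [-0.3, -0.3, 2.3]
finger_gap: 0.0456
```

Call:
jog_arm(increments="0 0 0 -5 0 0 -1;0 0 0 -10 0 0 -1;0 0 0 -25 0 0 -1;0 0 0 -30 0 0 -1;0 0 0 -30 0 0 -1;0 0 0 -20 0 0 -1;0 0 0 0 0 0 -1;0 0 0 0 0 0 -1")

```text
clock: 25.6
tcp_pos: [0.4576, 0.4074, 0.1229]
eef_rot: [2.147, 0.163, -2.142]
force: [-0.4, -0.8, -1.4]
finger_gap: 0.0455
```

```bash
python3 - <<'E'
from h import *
go(.4531,-.051,.1223,91)
d=snap('wrist','w15')
crop('w15',130,130,430,330,2.6,'a')
E
```

```text
t 25.6 p [0.4576 0.4074 0.1229] toolx [ 0.002  0.002 -1.   ] yaw -81.4 F [-0.36 -0.83 -1.37] gap 0.0455
shift tool mm [-3.000e-01  4.526e+02  7.300e+01]
turn about tool x deg 7.598113982667314
rotvec tool deg [ 7.6  -0.14  0.11]
```

View pics/a.png

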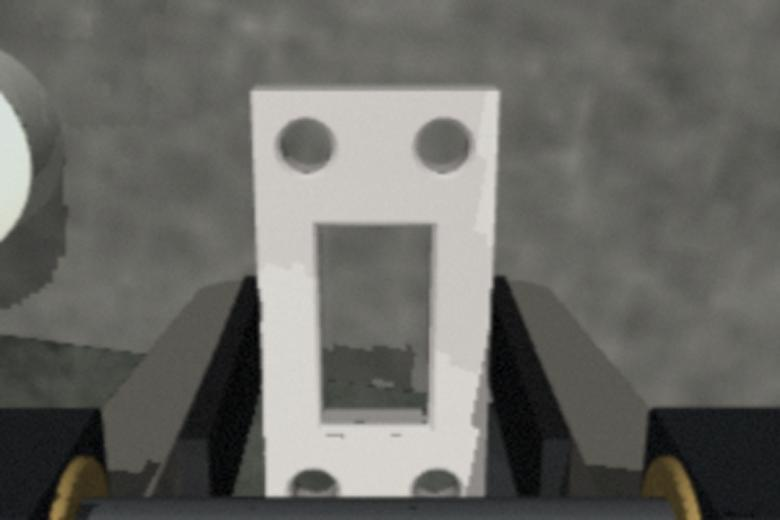

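Call:
jog_arm(increments="4 0 0 0 0 0 -1;3.6 0 0 0 10 0 -1;0 0 0 0 20 0 -1;0 0 0 0 35 0 -1;0 0 0 0 35 0 -1;0 0 0 0 35 1 -1;0 0 0 0 35 1 -1;0 0 0 0 35 1 -1;0 0 0 0 35 2 -1;0 0 0 0 35 2 -1;0 0 0 0 35 2 -1;0 0 0 0 35 2 -1;0 0 0 0 35 0 -1;0 0 0 0 35 0 -1;0 0 0 0 35 0 -1;0 0 0 0 20 0 -1;0 0 0 0 20 0 -1;0 0 0 0 0 0 -1;0 0 0 0 0 0 -1;0 0 0 0 0 0 -1")

```text
clock: 27.32
tcp_pos: [0.4543, -0.0827, 0.1203]
eef_rot: [2.211, 0.019, -2.215]
force: [0.7, -0.4, -1.4]
finger_gap: 0.0451
```

```bash
python3 - <<'E'
from h import *
go(.4531,-.051,.0855,91)
E
```

```text
t 27.32 p [ 0.4543 -0.0827  0.1203] toolx [-0.002  0.001 -1.   ] yaw -89.03 F [ 0.67 -0.39 -1.4 ] gap 0.0451
shift tool mm [ 34.8 -31.7   0.6]
turn about tool x deg -0.03083906534294556
rotvec tool deg [-0.03  0.11  0.04]
```

Call:
jog_arm(increments="0 0 0 0 -12 0 -1;0 0 0 0 -12 0.3 -1;0 0 0 10 -7.7 0.3 -1;0 0 0 15 0 0 -1;0 0 0 10 0 0 -1;0 0 0 0 0 0 -1;0 0 0 0 0 0 -1;0 0 0 0 0 0 -1")

```text
clock: 27.98
tcp_pos: [0.454, -0.0515, 0.0862]
eef_rot: [2.212, 0.019, -2.213]
force: [-0.1, 0.2, -0.7]
finger_gap: 0.0454
```

```bash
python3 - <<'E'
from h import *
go(.4531,-.051,.0314,91)
d=snap('wrist','w16')
crop('w16',210,160,340,340,6,'a')
E
```

```text
t 27.98 p [ 0.454  -0.0515  0.0862] toolx [-0.  0. -1.] yaw -89.0 F [-0.13  0.21 -0.69] gap 0.0454
shift tool mm [54.8 -0.5  0.9]
turn about tool x deg 0.0015996940445575092
rotvec tool deg [0.   0.02 0.  ]
```

View pics/a.png

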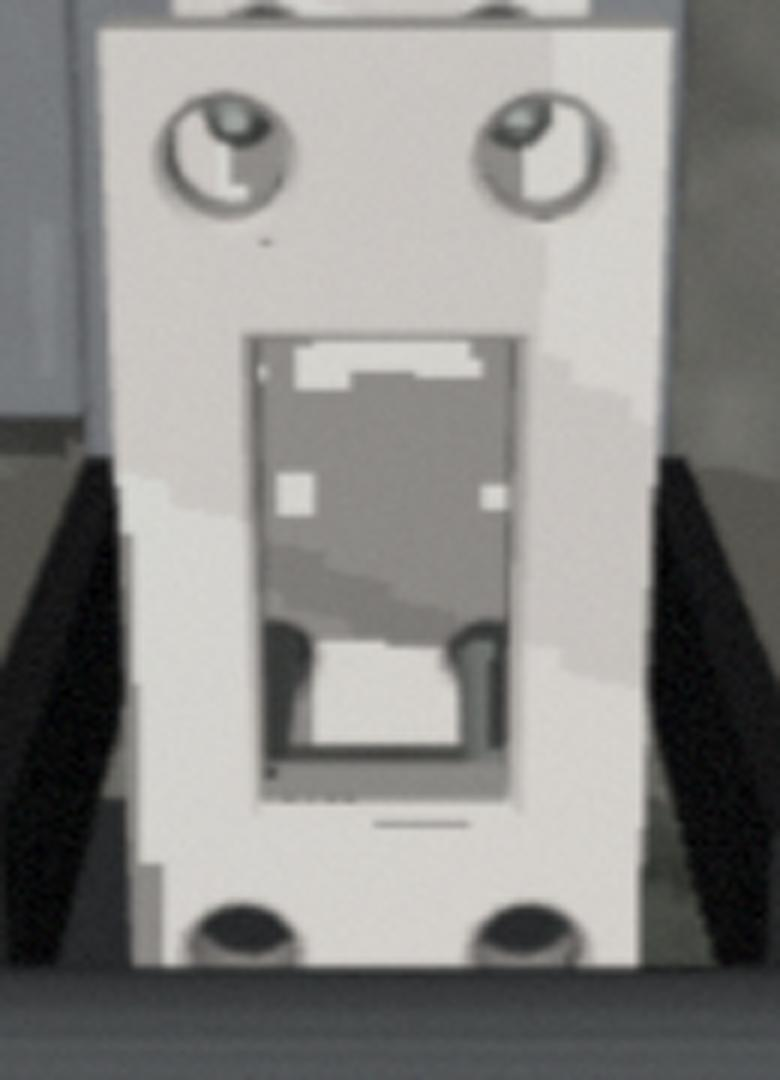

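Call:
jog_arm(increments="0 0 0 0 -0.5 1 -1;0 0 0 5 0 0 -1;0 0 0 5 0 0 -1;0 0 0 5 0 0 -1;0 0 0 5 0 0 -1;0 0 0 4 0 0 -1;0 0 0 0 0 0 -1;0 0 0 0 0 0 -1")

```text
clock: 28.7
tcp_pos: [0.4527, -0.0511, 0.0618]
eef_rot: [2.212, 0.019, -2.214]
force: [-0.2, 0.6, -1.2]
finger_gap: 0.0455
```

Call:
jog_arm(increments="0 0 0 6 0 0 -1;0 0 0 6 0 0 -1;0 0 0 6 0 0 -1;0 0 0 5 0 0 -1;0 0 0 0 0 0 -1;0 0 0 0 0 0 -1")

```text
clock: 29.2
tcp_pos: [0.4526, -0.0511, 0.0387]
eef_rot: [2.212, 0.019, -2.214]
force: [-0.1, -0.2, -0.3]
finger_gap: 0.0457
```

Call:
jog_arm(increments="0 0 0 3 0 0 -1;0 0 0 3 0 0 -1;0 0 0 1 0 0 -1;0 0 0 0 0 0 -1;0 0 0 0 0 0 -1")

```text
clock: 29.62
tcp_pos: [0.453, -0.0511, 0.0322]
eef_rot: [2.213, 0.019, -2.213]
force: [-0.2, -0.3, -0.5]
finger_gap: 0.0455
```

Call:
jog_arm(increments="0 0 0 0.8 0 0 -1;0 0 0 0 0 0 -1;0 0 0 0 0 0 -1")

```text
clock: 29.87
tcp_pos: [0.453, -0.0511, 0.0314]
eef_rot: [2.213, 0.019, -2.213]
force: [1.0, -0.7, -0.9]
finger_gap: 0.0456
```

Call:
jog_arm(increments="0 0 0 0 0 0 0.5;0 0 0 0 0 0 0.5;0 0 0 0 0 0 0.5;0 0 0 0 0 0 0.5;0 0 0 0 0 0 0.5;0 0 0 0 0 0 0.5;0 0 0 -15 0 0 0.5;0 0 0 -25 0 0 0.5;0 0 0 -40 0 0 0.5;0 0 0 -30 0 -25 0.5;0 0 0 0 0 -25 0.5;0 0 0 0 0 0 0.5;0 0 0 0 0 0 0.5;0 0 0 0 0 0 0.5")

```text
clock: 31.03
tcp_pos: [0.5016, -0.0501, 0.1405]
eef_rot: [2.21, 0.02, -2.215]
force: [-1.5, -0.6, 0.4]
finger_gap: 0.0689
```

```bash
python3 - <<'E'
from h import *
go(.4575,.179,.12,96)
d=snap('wrist','w17')
crop('w17',110,120,410,320,2.6,'a')
E
```

```text
t 31.03 p [ 0.5016 -0.0501  0.1405] toolx [-0.002  0.    -1.   ] yaw -89.0 F [-1.5  -0.65  0.36] gap 0.0689
shift tool mm [  20.7 -229.9   40.1]
turn about tool x deg -4.998903242768449
rotvec tool deg [-5.    0.12  0.02]
```

View pics/a.png

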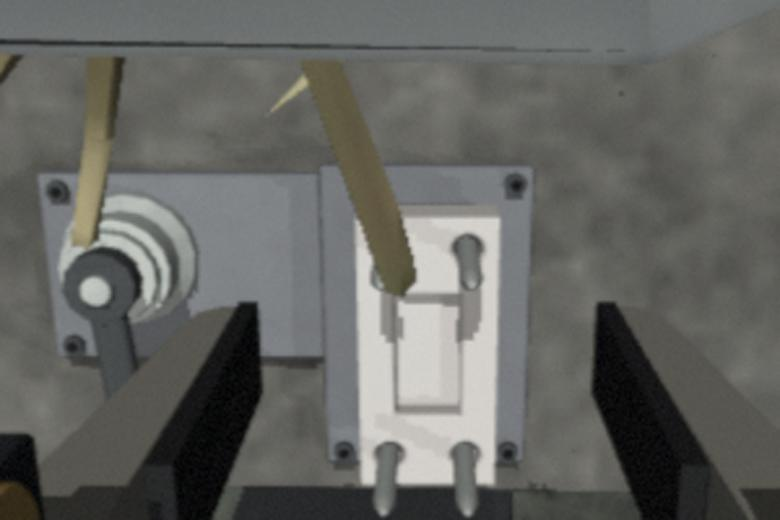

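Call:
jog_arm(increments="0 0 0 0 -20 5 0.6;0 0 0 0 -35 5 0.6;0 0 0 0 -35 5 0.6;0 0 0 0 -35 5 0.6;0 0 0 0 -35 5 0.6;0 0 0 0 -35 5 0.6;0 0 0 0 -25 5 0.6;0 0 0 10 -10 5 0.6;-5 0 0 10 0 0 0.6;0 0 0 0 0 0 0.6;0 0 0 0 0 0 0.6;0 0 0 0 0 0 0.6")

```text
clock: 32.08
tcp_pos: [0.4587, 0.1781, 0.1211]
eef_rot: [2.168, 0.11, -2.17]
force: [0.0, 1.0, -0.2]
finger_gap: 0.0737
```

```bash
python3 - <<'E'
from h import *
go(.4578,.179,.002,96)
d=snap('wrist','w18')
crop('w18',130,130,430,330,2.6,'a')
E
```

```text
t 32.08 p [0.4587 0.1781 0.1211] toolx [-0.001 -0.    -1.   ] yaw -84.18 F [ 0.03  1.01 -0.25] gap 0.0737
shift tool mm [119.1  -1.    0.7]
turn about tool x deg -0.17821880954215885
rotvec tool deg [-0.18  0.05 -0.02]
```

View pics/a.png

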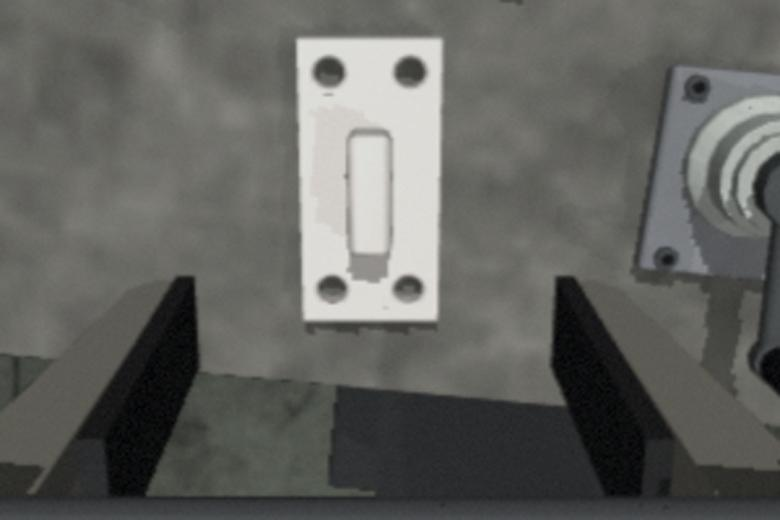

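```bash
python3 - <<'E'
from h import *
holes('w18',(130,130),2.6,[(329,72),(410,72),(333,289),(408,288)])
holes('w18',(130,130),2.6,[(297,38),(443,38),(304,322),(438,321)])
E
```

```text
[0.4582 0.1788] 0.074 0.0258 5.98 6.18
 [0.4575 0.1785] 0.0969 0.0463 5.92 6.01
```

Call:
jog_arm(increments="-0.1 0 0 25 0 0.8 0.6;0 0 0 35 0 0 0.6;0 0 0 30 0 0 0.6;0 0 0 17 0 0 0.6;0 0 0 12 0 0 0.6;0 0 0 0 0 0 0.6;0 0 0 0 0 0 0.6;0 0 0 0 0 0 0.6")

```text
clock: 32.8
tcp_pos: [0.4587, 0.1785, 0.0026]
eef_rot: [2.168, 0.114, -2.167]
force: [0.0, -0.4, 0.3]
finger_gap: 0.0734
```

```bash
python3 - <<'E'
from h import *
go(.4579,.1787,.002,96)
E
```

```text
t 32.8 p [0.4587 0.1785 0.0026] toolx [ 0.001  0.    -1.   ] yaw -84.01 F [ 0.05 -0.36  0.3 ] gap 0.0734
shift tool mm [ 0.6 -0.3  0.8]
turn about tool x deg -0.012357898706113701
rotvec tool deg [-0.01 -0.03  0.01]
```

Call:
jog_arm(increments="0 0 0 0.6 -0.3 0.8 0.6;0 0 0 0 0 0 -1;0 0 0 0 0 0 -1;0 0 0 0 0 0 -1;0 0 0 0 0 0 -1;0 0 0 0 0 0 -1;0 0 0 0 0 0 -1;0 0 0 0 0 0 -1;0 0 0 0 0 0 -1")

```text
clock: 33.55
tcp_pos: [0.4574, 0.1792, 0.0019]
eef_rot: [2.167, 0.115, -2.167]
force: [-0.7, 0.5, 2.2]
finger_gap: 0.0458
```

Call:
jog_arm(increments="0 0 0 -5 0 0 -1;0 0 0 -10 0 0 -1;0 0 0 -25 0 0 -1;0 0 0 -30 0 0 -1;0 0 0 -30 0 0 -1;0 0 0 -20 0 0 -1;5 0 0 0 0 0 -1;0 0 0 0 0 0 -1;0 0 0 0 0 0 -1")

```text
clock: 34.3
tcp_pos: [0.4572, 0.1791, 0.1223]
eef_rot: [2.211, 0.024, -2.21]
force: [-0.1, -0.4, -1.2]
finger_gap: 0.0459
```

```bash
python3 - <<'E'
from h import *
go(.4536,-.051,.1223,91)
d=snap('wrist','w19')
crop('w19',130,130,430,330,2.6,'a')
E
```

```text
t 34.3 p [0.4572 0.1791 0.1223] toolx [ 0.  0. -1.] yaw -88.79 F [-0.15 -0.35 -1.2 ] gap 0.0459
shift tool mm [-1.0e-01  2.3e+02  8.4e+00]
turn about tool x deg 0.21273680449212407
rotvec tool deg [ 0.21 -0.03  0.01]
```

View pics/a.png

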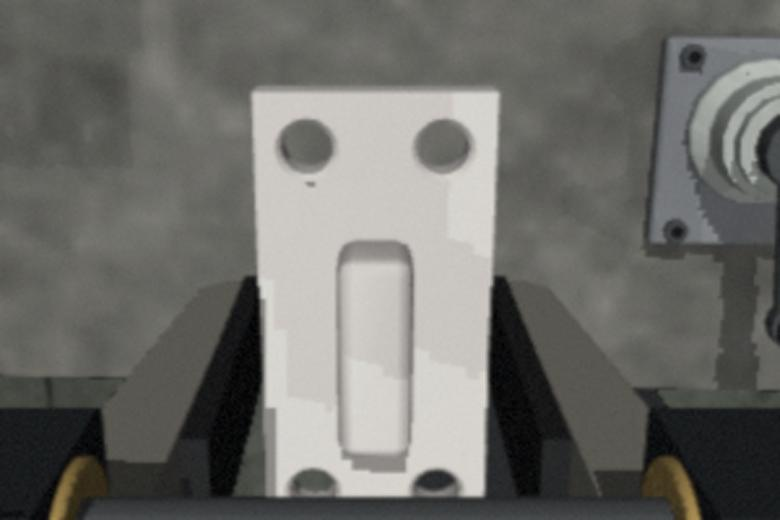

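Call:
jog_arm(increments="0.2 0 0 0 10 0 -1;0 0 0 0 20 0 -1;0 0 0 0 35 1 -1;0 0 0 0 35 1 -1;0 0 0 0 35 2 -1;0 0 0 0 35 2 -1;0 0 0 0 35 1 -1;0 0 0 0 15 1 -1;0 0 0 0 10 0 -1;0 0 0 10 0 0 -1;0 0 0 16 0 0 -1;0 0 0 10 0 0 -1;0 0 0 0 0 0 -1;0 0 0 0 0 0 -1;0 0 0 0 0 0 -1")

```text
clock: 35.6
tcp_pos: [0.4531, -0.0504, 0.0858]
eef_rot: [2.213, 0.019, -2.213]
force: [0.4, -0.4, -1.4]
finger_gap: 0.0451
```

```bash
python3 - <<'E'
from h import *
go(.4531,-.051,.0394,91)
d=snap('wrist','w20')
crop('w20',210,160,340,340,6,'a')
E
```

```text
t 35.6 p [ 0.4531 -0.0504  0.0858] toolx [-0.  0. -1.] yaw -89.04 F [ 0.43 -0.44 -1.44] gap 0.0451
shift tool mm [46.4  0.7 -0. ]
turn about tool x deg -0.03796755886946812
rotvec tool deg [-0.04  0.02  0.01]
```

View pics/a.png

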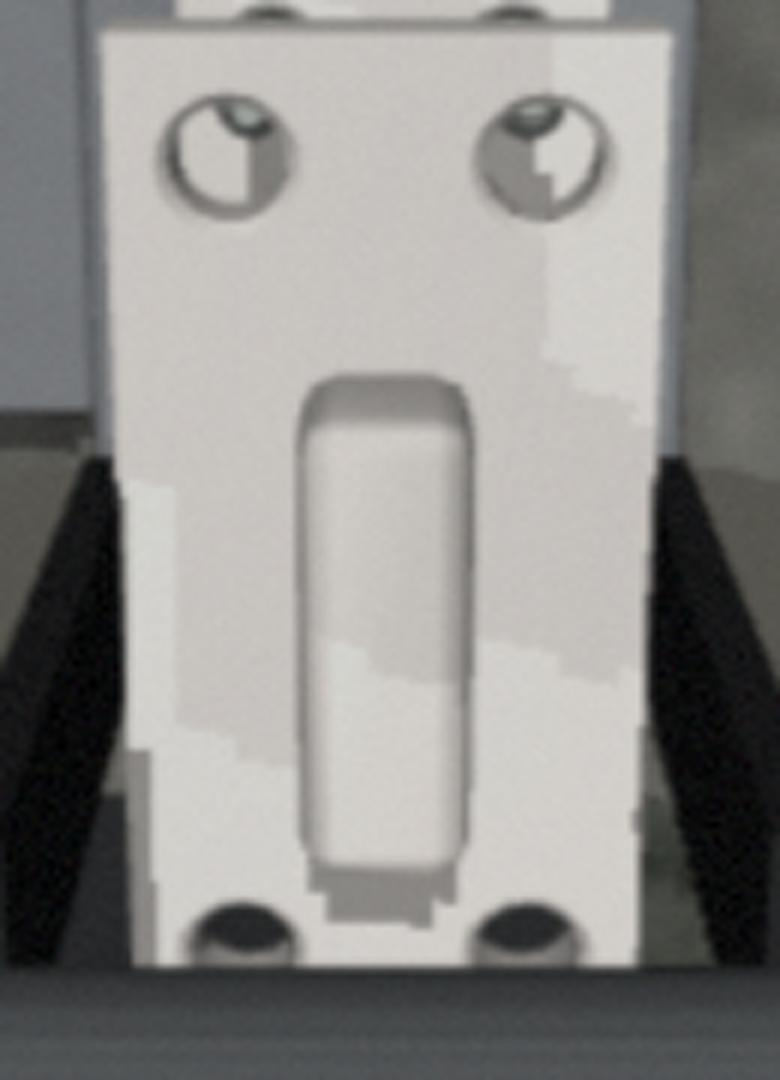

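Call:
jog_arm(increments="0 0 0 0 0.7 0 -1;0 0 0 5 0 0 -1;0 0 0 5 0 0 -1;0 0 0 5 0 0 -1;0 0 0 5 0 0 -1;0 0 0 4 0 0 -1;0 0 0 0 0 0 -1;0 0 0 0 0 0 -1")

```text
clock: 36.32
tcp_pos: [0.4527, -0.0516, 0.0614]
eef_rot: [2.213, 0.017, -2.215]
force: [-0.3, -0.6, -2.1]
finger_gap: 0.0454
```

Call:
jog_arm(increments="0 0 0 5 0 0 -1;0 0 0 5 0 0 -1;0 0 0 5 0 0 -1;0 0 0 5 0 0 -1;0 0 0 0 0 0 -1;0 0 0 0 0 0 -1")

```text
clock: 36.82
tcp_pos: [0.4526, -0.0516, 0.0413]
eef_rot: [2.213, 0.017, -2.215]
force: [-0.2, 0.0, -1.3]
finger_gap: 0.0452
```

Call:
jog_arm(increments="0 0 0 1 0 0 -1;0 0 0 0.8 0 0 -1;0 0 0 0 0 0 -1;0 0 0 0 0 0 -1")

```text
clock: 37.15
tcp_pos: [0.4531, -0.0517, 0.0401]
eef_rot: [2.214, 0.017, -2.213]
force: [0.1, 0.3, -2.6]
finger_gap: 0.0457
```

Call:
jog_arm(increments="0 0 0 0.4 0 0 -1;0 0 0 0 0 0 -1;0 0 0 0 0 0 -1")

```text
clock: 37.4
tcp_pos: [0.4531, -0.0517, 0.0399]
eef_rot: [2.214, 0.017, -2.213]
force: [-1.6, 0.0, 4.6]
finger_gap: 0.0455
```

Call:
jog_arm(increments="0 0 0 0 0 0 0.5;0 0 0 0 0 0 0.5;0 0 0 0 0 0 0.5;0 0 0 0 0 0 0.5;0 0 0 0 0 0 0.5;0 0 0 0 0 0 0.5;0 0 0 -15 0 0 0.5;0 0 0 -25 0 0 0.5;0 0 0 -40 0 0 0.5;0 0 0 -30 0 -20 0.5;0 0 0 -20 -20 -20 0.5;0 0 0 0 -20 0 0.5;0 0 0 0 0 0 0.5;0 0 0 0 0 0 0.5;0 0 0 0 0 0 0.5")

```text
clock: 38.65
tcp_pos: [0.4914, -0.0113, 0.1689]
eef_rot: [2.211, 0.018, -2.215]
force: [0.1, -0.7, 0.5]
finger_gap: 0.0688
```

```bash
python3 - <<'E'
from h import *
go(.4531,-.051,.0394,91)
d=snap('wrist','w21')
crop('w21',130,130,430,330,2.6,'a')
d=snap('scene','s21'); crop('s21',235,90,335,290,4,'b')
E
```

```text
t 38.65 p [ 0.4914 -0.0113  0.1689] toolx [-0.002 -0.    -1.   ] yaw -89.06 F [ 0.12 -0.71  0.5 ] gap 0.0688
shift tool mm [129.5  39.   38.7]
turn about tool x deg -0.06395304103347144
rotvec tool deg [-0.06  0.09 -0.01]
```

View pics/a.png

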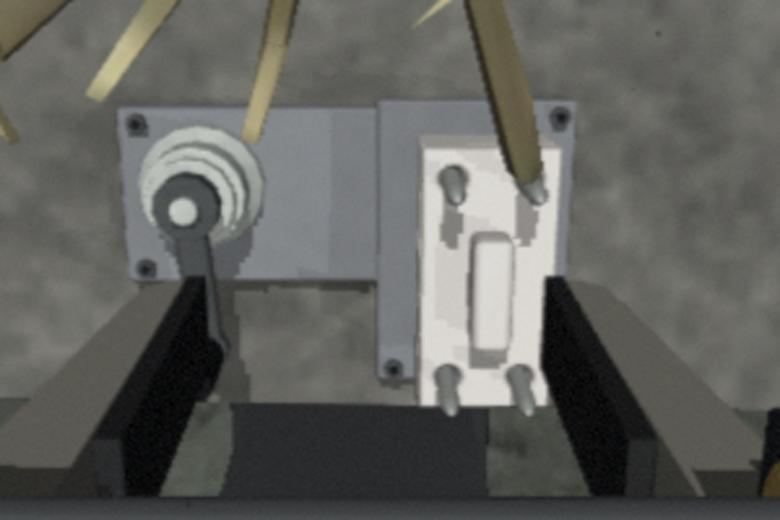

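View pics/w21.png

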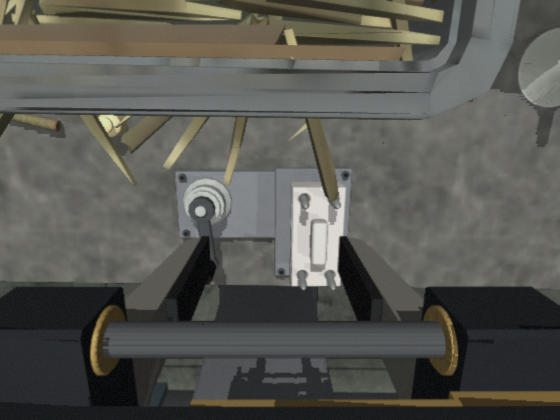

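View pics/b.png

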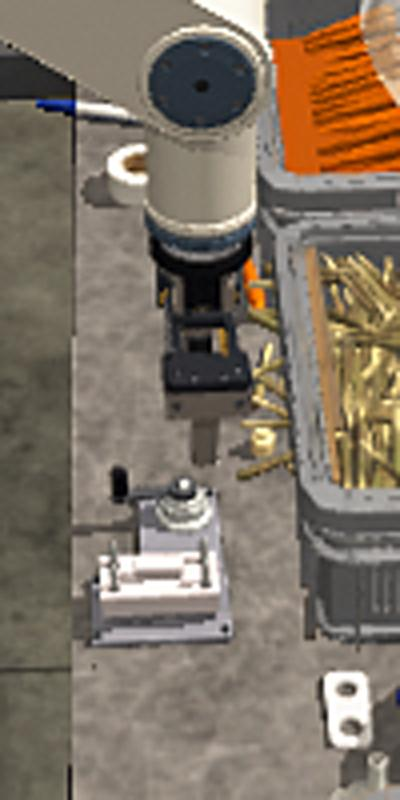

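Call:
jog_arm(increments="0 0 0 -30 -30 0 0.5;0 0 0 -30 -30 0 0.5;0 0 0 0 -20 0 0.5;0 0 0 0 0 0 0.5;0 0 0 0 0 0 0.5;0 0 0 0 0 0 0.5;0 0 0 0 0 0 0.5")

```text
clock: 39.33
tcp_pos: [0.4905, 0.0667, 0.2275]
eef_rot: [2.212, 0.016, -2.216]
force: [-0.1, 0.6, 0.1]
finger_gap: 0.0689
```

```bash
python3 - <<'E'
from h import *
d=snap('wrist','w22')
crop('w22',270,140,420,280,5,'a')
E
```

```text
(no output)
```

View pics/w22.png

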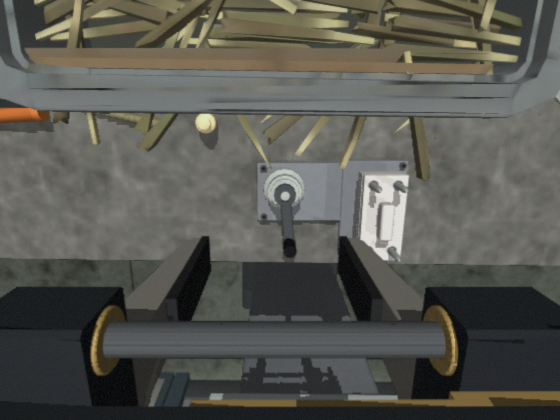

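View pics/a.png

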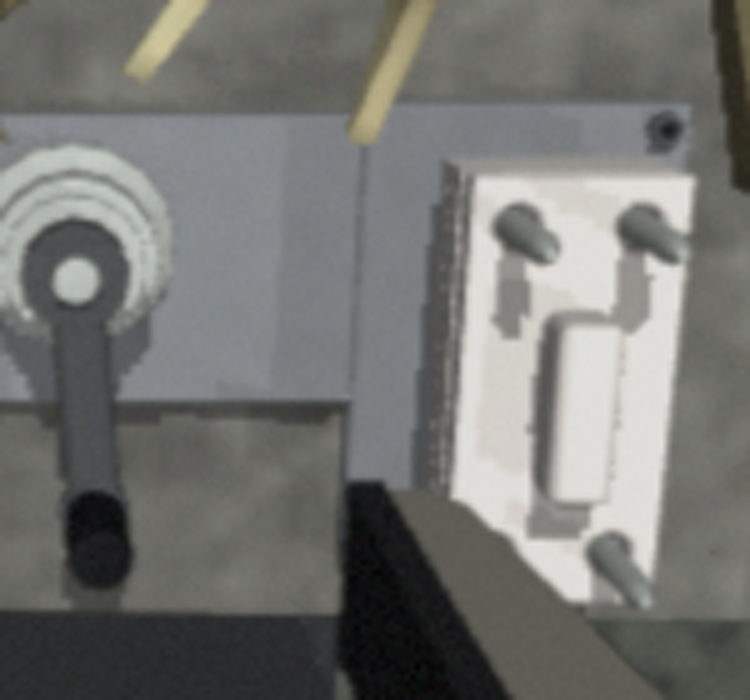

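```bash
python3 - <<'E'
from h import *
d=load('w22');P=lambda u,v,z:pix2w(d,270+u/5,140+v/5,z)
print('knob',P(100,560,.068))
S=[P(470,175,.046)[:2],P(693,177,.046)[:2],P(655,606,.046)[:2]];S=np.array(S);print(S,np.linalg.norm(S[0]-S[1]),np.linalg.norm(S[1]-S[2]),(S[0]+S[2])/2,np.degrees(np.arctan2(*(S[1]-S[2])[::-1])))
print(P(523,220,.046),P(645,220,.046))
E
```

```text
knob [0.42285255 0.04816331 0.068     ]
[[ 0.50133569 -0.02829399]
 [ 0.50157363 -0.07510616]
 [ 0.40398739 -0.0780915 ]] 0.04681276706350636 0.09763189299038269 [ 0.45266154 -0.05319275] 1.752239169486833
[ 0.49189203 -0.04028301  0.046     ] [ 0.49225415 -0.06604688  0.046     ]
```

```bash
python3 - <<'E'
from h import *
crop('w21',280,170,360,295,8,'b')
E
```

```text
(no output)
```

View pics/b.png

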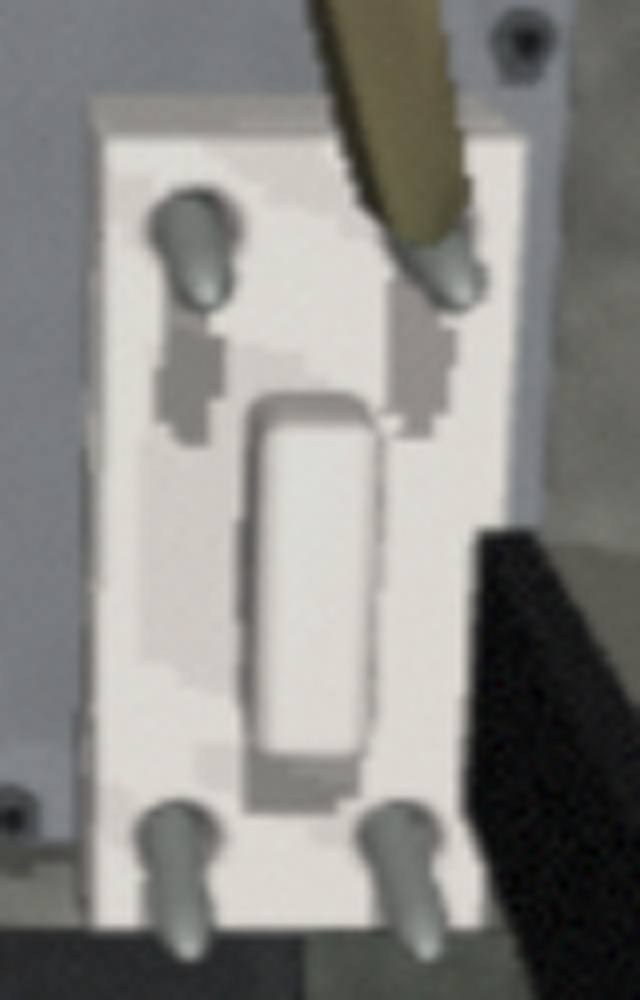

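```bash
python3 - <<'E'
from h import *
d=load('w21')
for z in (.046,.05,.054):
  S=np.array([pix2w(d,280+u/8,170+v/8,z)[:2] for u,v in [(104,138),(525,141),(93,928),(487,928)]])
  print(z,S.mean(0).round(4),np.linalg.norm(S[0]-S[1]).round(4),np.linalg.norm(S[2]-S[3]).round(4),np.linalg.norm(S[0]-S[2]).round(4),'ang',np.degrees(np.arctan2(*(S[0]-S[2])[::-1])))
E
```

```text
0.046 [ 0.4531 -0.0528] 0.0464 0.0471 0.0964 ang 0.9704868111279317
0.05 [ 0.4546 -0.0523] 0.0458 0.0464 0.0951 ang 0.9704868111279329
0.054 [ 0.4561 -0.0517] 0.0451 0.0458 0.0938 ang 0.9704868111279347
```

```bash
python3 - <<'E'
from h import *
print(arm.close_job())
d=load('w22')
E
```

```text
the job is handed in; nothing more can be done
None
```

The job is done and handed in at about 39 s on the clock.

**Lever:** I rocked it anticlockwise, clockwise and anticlockwise again, stop to stop by feel, then left it in the middle. The first stop was pressed harder than I meant, up to about 13 N, which is just under the shaft's 14 N. The later touches were 5–6 N. When I came back to that stop it was about 0.5 mm further on, so the shaft may have shifted by around 0.01 rad. The last picture puts the knob about 0.01 rad from mid-play.

**Plates:** I placed the bottom plate, then the spacer, then the cover plate over the four posts. There was only one spacer on the table. All three slid down without resistance, and the cover met the stack at the expected height.

**Last checks:**
- **Cover position:** one picture puts the cover's top at the right height (46 mm), its centre within about 1.5 mm of the seat, and its turn about 1°.
- **Disagreement:** a rougher reading from a partly hidden view gave plate lengths about 1.7% too long and a turn of 1.75°. I put that down to pixel-reading error. The centre and turn are still inside the limits.
- **Other things:** the gripper was clear of everything at hand-in. I never went near the stamp, label roll or weight. The weight and label roll looked undisturbed in the later pictures, but I didn't look at the stamp again at the end.

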